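# Pack the shaker's clamp bed with spacers and hold the clamp closed

### The job

On the shaker, stand orange spacer plates upright in the gap between the tube block and the sprung clamp, in line with the block and with their broad faces towards it, adding plates one at a time until the clamp, pushed by its red handle, grips the stack before it runs out of travel (usually two or three plates); spare plates stay in their holder and everything else stays where it is. Then push the handle towards the block by feel, gently but firmly (10 to 20 N), so that plates and block are squeezed against the end stop, and finish while still holding it so: the clamp springs open if let go.

Things in the scene. Friction and masses are not known exactly. Their poses are not given: they have to be found in the camera images.
- shaker: white laboratory shaker, fixed to the bench, 260 (its x) x 320 (its y) mm, flat metal platform 90 mm above the bench. Origin: centre of its underside, on the bench. Its y axis runs along the clamp bed, from the end stop (y negative) to the clamp (y positive); the bed's centre line is at its x = 0. On the platform in order of growing y: end stop, tube block, gap, clamp
- end_stop: dark steel wall, 100 mm wide, 36 tall, bolted to the platform. Origin: on the platform, at the middle of the face that looks at the tube block; axes as the shaker's
- block_face (a point): on the loose blue plastic tube block (90 x 90 mm, 38 tall, about 0.3 kg, standing on the platform and against the end stop, short capped tubes rising 10 mm above its half next to the stop): middle of the block's face that looks at the gap and the clamp, 20 mm above the platform; its y axis points across the gap to the clamp
- clamp_face (a point): on the sliding clamp (black face 70 mm wide, top 38 mm above the platform): middle of the face that looks at the gap, 20 mm above the platform; axes as the shaker's. The gap, 46 to 70 mm wide with the clamp open, runs from block_face to here
- clamp_handle (a point): centre of the upright red round handle of the clamp, 23 mm diameter; this point is 88 mm above the platform, the handle's top is 106 mm and its red part begins at 72 mm; 65 mm behind the clamp's face
- clamp (a joint): travel of the clamp in m: 0 = open (a spring holds it there), grows as it is pushed towards the block (the shaker's -y); it stops at 0.030. The spring needs 1 N at first and 3 N at full travel, and opens the clamp again when let go
- holder: white fixed holder, 65 (x) x 150 (y) x 26 mm, with four upright spacer plates in slots 18 mm deep, in a row along its y, 36 mm apart. Origin: centre of its underside, on the bench
- spacer1_mid (a point): orange plastic spacer plate, 45 (its x) x 14 (its y, the thickness) x 80 mm tall (z), about 70 g, all four alike: its centre, half-way up. Upright in the holder at the start, underside 8 mm above the bench, its thickness along the holder's y
- spacer2_mid (a point): orange plastic spacer plate, 45 (its x) x 14 (its y, the thickness) x 80 mm tall (z), about 70 g, all four alike: its centre, half-way up. Upright in the holder at the start, underside 8 mm above the bench, its thickness along the holder's y
- spacer3_mid (a point): orange plastic spacer plate, 45 (its x) x 14 (its y, the thickness) x 80 mm tall (z), about 70 g, all four alike: its centre, half-way up. Upright in the holder at the start, underside 8 mm above the bench, its thickness along the holder's y
- spacer4_mid (a point): orange plastic spacer plate, 45 (its x) x 14 (its y, the thickness) x 80 mm tall (z), about 70 g, all four alike: its centre, half-way up. Upright in the holder at the start, underside 8 mm above the bench, its thickness along the holder's y
- reagent_bottle: round clear glass bottle with purple cap, 66 mm across, 150 tall, loose, stays where it is; origin at the centre of its underside
- beaker: clear plastic beaker, 70 mm across, 90 tall, loose, stays where it is; origin at the centre of its underside
- wash_bottle: white bottle with red cap, 68 mm across, 180 tall, loose, stays where it is; origin at the centre of its underside
- small_jar: amber jar with orange lid, 52 mm across, 75 tall, loose, stays where it is; origin at the centre of its underside
- timer: yellow bench timer, 65 x 65 x 25 mm, loose, stays where it is; origin at the centre of its underside
Mind the look-alikes: they are no part of the job. Leave any white look-alike of the part that bears spacer2_mid alone. Leave any turquoise look-alike of the part that bears spacer4_mid alone.

How it is judged:
On the way:
1. a first spacer plate stands in the gap, let go of ((((y of spacer1_mid in the frame of block_face above 0.003 m and y of spacer1_mid in the frame of clamp_face below -0.003 m and x of spacer1_mid in the frame of shaker between -0.02 and 0.02 m and z of spacer1_mid in the frame of shaker between 0.124 and 0.136 m and angle between spacer1_mid's own z axis and vertical below 0.12 rad and angle between the y axis of spacer1_mid and the y axis of shaker, either way round below 0.2 rad) and contact force between the fingers and spacer1 below 0.3 N) or ((y of spacer2_mid in the frame of block_face above 0.003 m and y of spacer2_mid in the frame of clamp_face below -0.003 m and x of spacer2_mid in the frame of shaker between -0.02 and 0.02 m and z of spacer2_mid in the frame of shaker between 0.124 and 0.136 m and angle between spacer2_mid's own z axis and vertical below 0.12 rad and angle between the y axis of spacer2_mid and the y axis of shaker, either way round below 0.2 rad) and contact force between the fingers and spacer2 below 0.3 N) or ((y of spacer3_mid in the frame of block_face above 0.003 m and y of spacer3_mid in the frame of clamp_face below -0.003 m and x of spacer3_mid in the frame of shaker between -0.02 and 0.02 m and z of spacer3_mid in the frame of shaker between 0.124 and 0.136 m and angle between spacer3_mid's own z axis and vertical below 0.12 rad and angle between the y axis of spacer3_mid and the y axis of shaker, either way round below 0.2 rad) and contact force between the fingers and spacer3 below 0.3 N) or ((y of spacer4_mid in the frame of block_face above 0.003 m and y of spacer4_mid in the frame of clamp_face below -0.003 m and x of spacer4_mid in the frame of shaker between -0.02 and 0.02 m and z of spacer4_mid in the frame of shaker between 0.124 and 0.136 m and angle between spacer4_mid's own z axis and vertical below 0.12 rad and angle between the y axis of spacer4_mid and the y axis of shaker, either way round below 0.2 rad) and contact force between the fingers and spacer4 below 0.3 N))), for 0.2 s.
At the end, for the whole second after the job is handed in: Robot holds the clamp (>3 N): clamp presses a plate >3 N, a plate the block >3 N, the block the end stop >1 N, clamp still and >2 mm travelled. Each plate stands square and upright in the gap (0.12 rad, 20 mm of the centre line) or is upright in its slot (<20 mm); no finger on a plate ((contact force between clamp and spacer1 above 3 N or contact force between clamp and spacer2 above 3 N or contact force between clamp and spacer3 above 3 N or contact force between clamp and spacer4 above 3 N) and (contact force between tube_block and spacer1 above 3 N or contact force between tube_block and spacer2 above 3 N or contact force between tube_block and spacer3 above 3 N or contact force between tube_block and spacer4 above 3 N) and contact force between tube_block and end_stop above 1 N and contact force between any of the fingers, the arm and clamp above 3 N and value of joint clamp above 0.002 m and velocity of joint clamp between -0.01 and 0.01 m/s and ((y of spacer1_mid in the frame of block_face above 0.003 m and y of spacer1_mid in the frame of clamp_face below -0.003 m and x of spacer1_mid in the frame of shaker between -0.02 and 0.02 m and z of spacer1_mid in the frame of shaker between 0.124 and 0.136 m and angle between spacer1_mid's own z axis and vertical below 0.12 rad and angle between the y axis of spacer1_mid and the y axis of shaker, either way round below 0.2 rad) or (distance of spacer1_mid from where it was at the start of the episode below 0.02 m and angle between spacer1_mid's own z axis and vertical below 0.2 rad)) and ((y of spacer2_mid in the frame of block_face above 0.003 m and y of spacer2_mid in the frame of clamp_face below -0.003 m and x of spacer2_mid in the frame of shaker between -0.02 and 0.02 m and z of spacer2_mid in the frame of shaker between 0.124 and 0.136 m and angle between spacer2_mid's own z axis and vertical below 0.12 rad and angle between the y axis of spacer2_mid and the y axis of shaker, either way round below 0.2 rad) or (distance of spacer2_mid from where it was at the start of the episode below 0.02 m and angle between spacer2_mid's own z axis and vertical below 0.2 rad)) and ((y of spacer3_mid in the frame of block_face above 0.003 m and y of spacer3_mid in the frame of clamp_face below -0.003 m and x of spacer3_mid in the frame of shaker between -0.02 and 0.02 m and z of spacer3_mid in the frame of shaker between 0.124 and 0.136 m and angle between spacer3_mid's own z axis and vertical below 0.12 rad and angle between the y axis of spacer3_mid and the y axis of shaker, either way round below 0.2 rad) or (distance of spacer3_mid from where it was at the start of the episode below 0.02 m and angle between spacer3_mid's own z axis and vertical below 0.2 rad)) and ((y of spacer4_mid in the frame of block_face above 0.003 m and y of spacer4_mid in the frame of clamp_face below -0.003 m and x of spacer4_mid in the frame of shaker between -0.02 and 0.02 m and z of spacer4_mid in the frame of shaker between 0.124 and 0.136 m and angle between spacer4_mid's own z axis and vertical below 0.12 rad and angle between the y axis of spacer4_mid and the y axis of shaker, either way round below 0.2 rad) or (distance of spacer4_mid from where it was at the start of the episode below 0.02 m and angle between spacer4_mid's own z axis and vertical below 0.2 rad)) and contact force between the fingers and spacer1 below 0.3 N and contact force between the fingers and spacer2 below 0.3 N and contact force between the fingers and spacer3 below 0.3 N and contact force between the fingers and spacer4 below 0.3 N); the arm keeps its last pose, push and grip.
It fails at once if the tube block is squeezed against the end stop with more than 60 N (contact force between tube_block and end_stop above 60 N).
It fails at once if a bystander is moved more than 30 mm or tipped over (distance of any of reagent_bottle, beaker, wash_bottle, small_jar, timer from where it was at the start of the episode above 0.03 m or angle between any of reagent_bottle, beaker, wash_bottle, small_jar, timer's own z axis and vertical above 0.5 rad).
It also fails if it takes over 72 s, if anything falls off the work surface, if the arm or the gripper's body presses on something with over 40 N, if the wrist force passes 120 N, or if a joint passes its speed limit or range.

### The arm

A 7-joint arm with a two-finger parallel gripper is mounted at the origin on the work surface. World frame = base frame: x ahead of the robot, y to its left, z up, the work surface at z = 0. Lengths are in m, angles in rad, forces in N, time in s.
With the tool pointing down it reaches from about 0.425 to 0.925 m from the base axis. Payload 6.8 kg.
Tool frame: the origin (TCP) lies midway between the tips of the shut fingers; the grasp point (between the pads) lies 19 mm behind it; z points along the fingers, y is the direction in which the jaws open and shut (so a half turn about z gives the same grasp; the last joint's range is limited). The gripper opens to 85 mm and grips with 20 to 120 N. Pads are 22 mm wide; open, the fingers measure 114 mm over their backs; the gripper's body (76 mm by 85 mm) begins 54 mm behind the grasp point. The pads swing forward as they close: fully open they stand 13 mm farther back than shut.
Start: joints at [1.115, 0.477, 0.022, 1.555, -0.011, 1.109, -0.083], TCP at [0.23, -0.635, 0.231] pointing down, gripper open.
Joint ranges: [-2.96, 2.96], [-0.34, 2.1], [-1.41, 1.46], [0.24, 2.44], [-1.37, 4.51], [0.17, 1.92], [-2.96, 2.96]. Speed limits (rad/s): [2.39, 2.39, 3.14, 3.14, 3.14, 3.14, 3.14].

### API

Orientations are given as a unit quaternion [w, x, y, z].
In Python, from station import bot gives the robot as it stands. The module is installed in compiled form; this text tells all that it offers.
- The arm moves only by the tool play_rows, never from a script. Its argument "motion" is a list of rows, each a list of 2 entries, a list of its own where there are three numbers: the shift along the tool's x, y, z as a fraction of full scale, then the turn, a rotation vector about the tool's x, y, z as a fraction of full scale. In form: [[[tx, ty, tz], [rx, ry, rz]], ...]. A call has 1 to 8 rows; each row is the pose to reach, as a shift and turn from the pose measured when the call began, along the tool's axes at that moment, turning the shorter way round; what a row does not reach only later rows make up. Full scale, the value 1, is 400 mm for a shift and 360 degrees for a turn. A row lasts 1/10 s, in which the tool goes at most 50 mm and 8.59 degrees, less where a joint would pass 70% of its speed; a pose out of reach is approached as far as the arm can. A call with a number of a shift or a turn outside -1 to 1 is refused whole. A call with a gripper value outside its range is refused whole. "fingers" is the finger opening in mm, from 0 to 85.4, set as the call begins (left out, the last holds). The fingers move at their own pace and stop on an object; "grip_force" is the grip in N (left out, the last holds). Time passes only in rows, so rows that repeat a pose let the fingers close. It gives the time, the measured TCP pose, the force and the opening at its end, in the units of the state.
- bot.get_obs(): the state, without advancing time (a new reading comes with each control period).
- bot.read_camera(name): name is "scene" or "top"; returns a dict with "pixels" (384x512x3 uint8, red, green, blue), "range_z" (384x512 float32, m along the optical axis (not along the pixel's ray), 0 where there is no reading), "fovy" (degrees; the focal length in pixels is half the picture's height over the tangent of half this angle, whatever the lens; pixels are square), "cx", "cy" (the principal point, pixels), "pose" (4x4, takes a point from camera to world coordinates). Camera axes: x right, y down, z forward; pixel columns grow to the right and rows downward; lengths in m; the calibration is good to about 2 mm. A picture is of the moment at which its call begins.
- bot.hand_in(): hands the job in, once; it reports no verdict.
The state is a dict: "t": time; "q": joint angles; "joint_vel": joint speeds; "joint_torque": joint torques, N m; "eef_pos": TCP position; "tool_rot": TCP orientation; "contact_force": force on the tool from outside, world axes, zero at the start; "torque": the same for the moment, N m; "gripper_width": opening from 0.0 (shut) to 1.0 (fully open).
Only numpy, scipy, OpenCV 4.12 (cv2) and the standard library are available. Lean on these libraries where they do the work, as an engineer would, in place of code of your own. Each camera call takes 0.05 s, during which the arm holds its last target.

## Working session

There is one attempt and no reset: what is moved stays moved. The work goes in short steps, Python scripts to look and compute and a tool call to move; the robot and the scene stay as the last step left them, time stands still between calls to the robot, and variables do not carry over. Pictures are saved under pics/ and viewed, and the job is handed in when it is done.

Besides the shell and the picture viewer there is one more tool, called after "Request:" as a command line: name --argument value ..., lists and objects as JSON in quotes. play_rows: Moves the arm, as the interface text tells. Shift numbers are shares of 400 mm and turn numbers shares of 360 degrees, none past 1 either way. Its arguments: {"type":"object","properties":{"motion":{"type":"array"},"fingers":{"type":"number"},"grip_force":{"type":"number"}},"required":["motion"]}

```bash
mkdir -p pics
cat > h.py <<'E'
import numpy as np, cv2
from station import bot
from scipy.spatial.transform import Rotation as R
def cam(n):
    c=bot.read_camera(n); f=c['pixels'].shape[0]/2/np.tan(np.radians(c['fovy'])/2)
    z=c['range_z']; v,u=np.mgrid[:z.shape[0],:z.shape[1]]
    P=np.stack([(u-c['cx'])*z/f,(v-c['cy'])*z/f,z],-1)@c['pose'][:3,:3].T+c['pose'][:3,3]
    P[z==0]=np.nan
    return c['pixels'],P
def save(img,name,box=None,s=1):
    if box: u0,v0,u1,v1=box; img=img[v0:v1,u0:u1]
    cv2.imwrite('pics/'+name,cv2.resize(img[...,::-1],None,fx=s,fy=s,interpolation=cv2.INTER_CUBIC))
def st():
    o=bot.get_obs(); print({k:np.round(o[k],4).tolist() for k in ['t','eef_pos','tool_rot','contact_force','torque','gripper_width','q']}); return o
E
python3 - <<'E'
from h import *
st()
for n in ['scene','top']:
    i,P=cam(n); save(i,n+'0.png',None,1.5); np.savez(n+'0.npz',i=i,P=P)
E
```

```text
{'t': 0.0, 'eef_pos': [0.2299, -0.634, 0.2303], 'tool_rot': [-0.0009, 0.9849, 0.1731, -0.0002], 'contact_force': [0.8389, 0.0349, 0.2842], 'torque': [0.049, 0.0222, -0.0284], 'gripper_width': 1.0024, 'q': [1.1149, 0.4778, 0.0223, 1.5565, -0.0115, 1.1093, -0.0831]}
```

View pics/scene0.png

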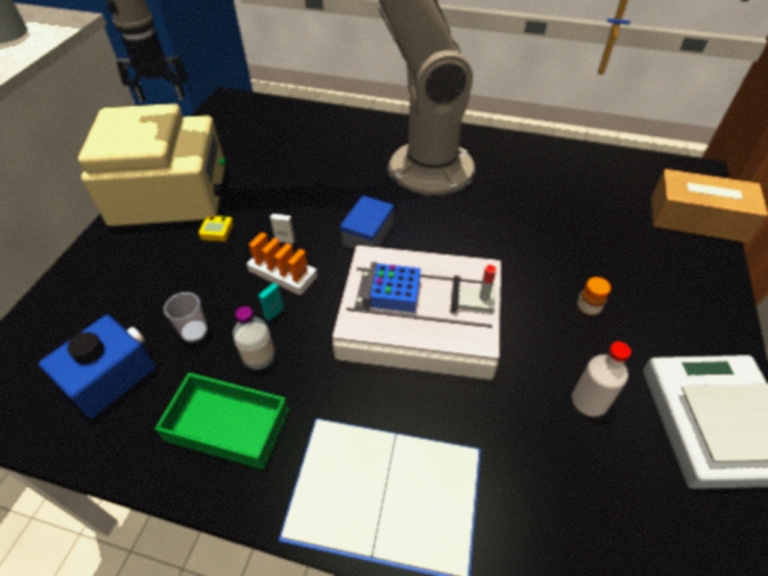

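View pics/top0.png

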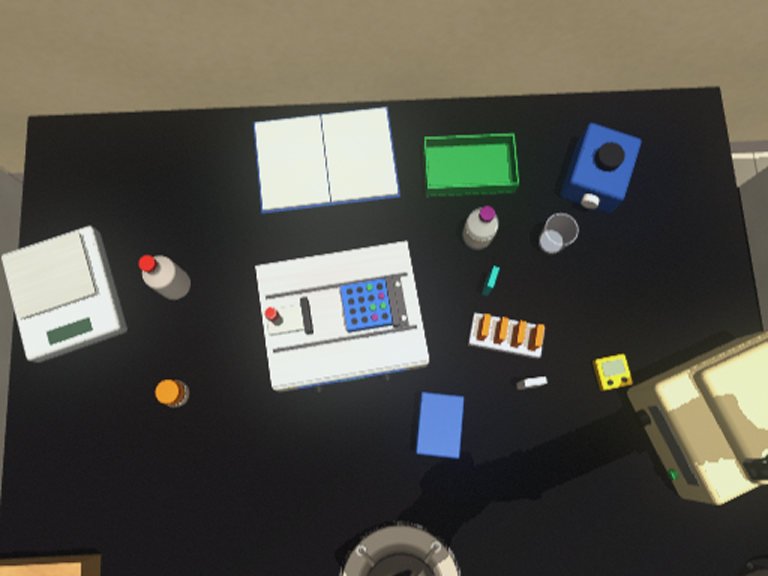

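Scene view (1.5x): orange plates in the white holder at (257,249), (271,254), (284,259) and (298,265). The look-alikes are a turquoise plate at (271,301) and a white one at (282,228). The block is at (395,288), the clamp face at (456,294) and the red handle at (489,275). I choose the four orange ones in the holder, and check them in close crops.

Run:
```python
from h import *
d=np.load('top0.npz'); save(d['i'],'t_holder.png',(300,170,380,270),7)
save(d['i'],'t_shaker.png',(165,155,295,265),6)
i,P=d['i'],d['P']
hsv=cv2.cvtColor(i,cv2.COLOR_RGB2HSV)
# orange tops
m=((hsv[...,0]<18)&(hsv[...,1]>150)&(hsv[...,2]>100)&(np.nan_to_num(P[...,2])>0.078)&(np.nan_to_num(P[...,2])<0.1)).astype(np.uint8)
m[:,:300]=0; m[:,375:]=0
n,l,s,c=cv2.connectedComponentsWithStats(m)
for k in range(1,n):
    if s[k,4]>10:
        p=P[l==k]; r=cv2.minAreaRect((p[:,:2]*1000).astype(np.float32)); print(s[k,4],c[k],p.mean(0),r)
# platform / shaker top
z=P[...,2]
def rect(mask,name):
    n,l,s,c=cv2.connectedComponentsWithStats(mask.astype(np.uint8)); k=1+np.argmax(s[1:,4]); p=P[l==k]
    print(name,s[k,4],np.round(p.mean(0),4),cv2.minAreaRect((p[:,:2]*1000).astype(np.float32)))
reg=np.zeros(z.shape,bool); reg[155:265,165:295]=1
rect(reg&(z>0.08),'shaker')
rect(reg&(z>0.122)&(z<0.15)&(hsv[...,0]>100)&(hsv[...,0]<125)&(hsv[...,1]>120),'block')
reg2=reg.copy(); reg2[:,:225]=0
for a,b in [(0.085,0.095),(0.12,0.13),(0.13,0.14),(0.17,0.2)]: print(a,(reg&(z>a)&(z<b)).sum())
rh=np.zeros(z.shape,bool); rh[200:245,305:370]=1
rect(rh&(z>0.015)&(z<.04),'holder')
```

```text
shaker 8520 [0.5368 0.0921 0.098 ] ((541.6502075195312, 92.12532043457031), (251.74781799316406, 316.3764953613281), 7.180016994476318)
block 678 [0.5459 0.0417 0.1286] ((546.77685546875, 40.29838943481445), (89.3406982421875, 88.70600891113281), 7.170054912567139)
0.085 6196
0.12 860
0.13 333
0.17 64
holder 574 [ 0.4845 -0.2403  0.0266] ((488.665771484375, -249.7911376953125), (150.13711547851562, 66.06476593017578), 75.78231811523438)
```

View pics/t_holder.png

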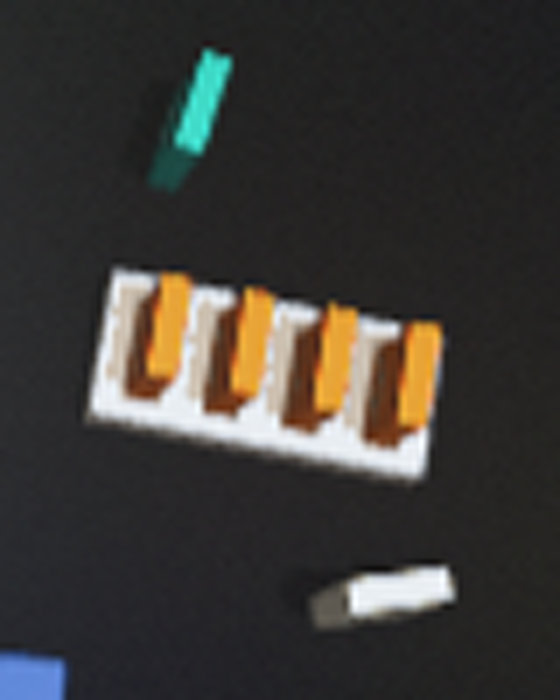

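View pics/t_shaker.png

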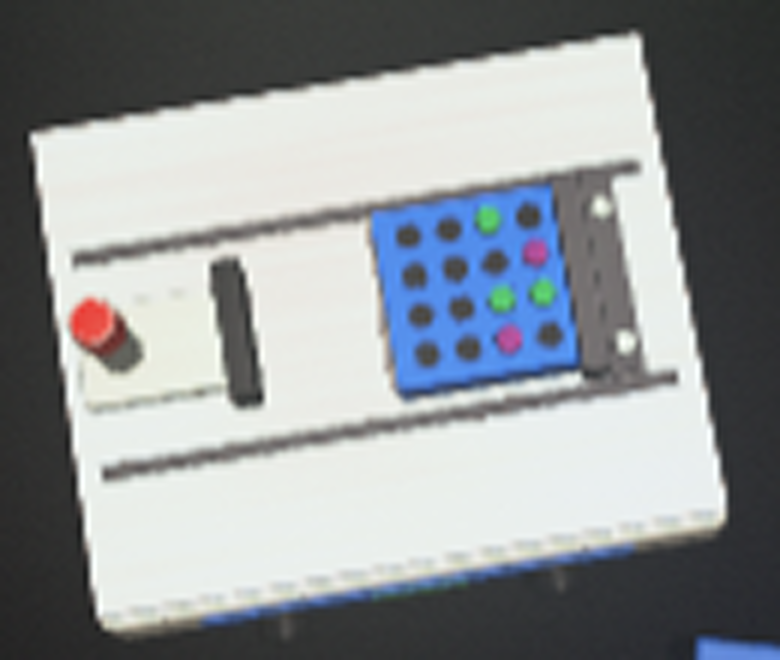

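Run:
```python
from h import *
d=np.load('top0.npz'); i,P=d['i'],d['P']; z=P[...,2]
hsv=cv2.cvtColor(i,cv2.COLOR_RGB2HSV)
print(hsv[222,324],z[222,324],hsv[222,324:328].tolist())
m=((hsv[...,0]<25)&(hsv[...,1]>120)&(hsv[...,2]>150)&(z>0.05)); m[:,:300]=0; m[:,375:]=0
n,l,s,c=cv2.connectedComponentsWithStats(m.astype(np.uint8))
for k in range(1,n):
    if s[k,4]>10:
        p=P[l==k]; p=p[np.abs(p[:,2]-np.median(p[:,2]))<.008]; r=cv2.minAreaRect((p[:,:2]*1000).astype(np.float32)); print(s[k,4],c[k],p.mean(0),r)
# in shaker frame
a=np.radians(7.18); Rz=np.array([[np.cos(a),-np.sin(a)],[np.sin(a),np.cos(a)]])
q=P.copy(); q[...,:2]=(P[...,:2]-[0.5468,0.0403])@Rz   # block-centred
def show(name,m):
    p=q[m]; p=p[~np.isnan(p[:,0])]; print(name,m.sum(),'x',np.percentile(p[:,0],[1,50,99]).round(4),'y',np.percentile(p[:,1],[1,10,50,90,99]).round(4),'z',np.percentile(p[:,2],[5,50,95]).round(4), 'mean',p.mean(0).round(4))
reg=np.zeros(z.shape,bool); reg[155:265,165:295]=1
dark=hsv[...,2]<90
show('clampface',reg&dark&(z>.122)&(z<.136)&(q[...,1]>.06)&(q[...,1]<.16))
show('endstop',reg&dark&(z>.118)&(z<.136)&(q[...,1]<-.045))
show('handle',reg&(z>.185)&(z<.205))
show('blocktop',reg&(z>.12)&(z<.133)&(np.abs(q[...,1])<.055))
show('platform',reg&(z>.083)&(z<.095))
show('bigtop',reg&(z>.083))
# bottle positions
```

```text
[ 19 190 232] 0.0861000655442341 [[19, 190, 232], [13, 119, 222], [103, 10, 241], [17, 32, 207]]
65 [323.58461538 216.2       ] [ 0.50066    -0.19705943  0.08840702] ((501.3610534667969, -197.4036102294922), (13.098188400268555, 43.53451156616211), 77.27477264404297)
65 [335.4        218.56923077] [ 0.49250134 -0.23204658  0.08853939] ((492.9349060058594, -231.73736572265625), (13.13815689086914, 43.45372009277344), 75.5121078491211)
67 [347.35820896 220.82089552] [ 0.48364645 -0.2673238   0.08834335] ((483.5093994140625, -267.58489990234375), (13.081095695495605, 43.538543701171875), 78.31626892089844)
66 [359.24242424 222.96969697] [ 0.47488808 -0.30182916  0.08959036] ((475.3564453125, -301.8998718261719), (12.831695556640625, 43.61161804199219), 75.75838470458984)
clampface 95 x [-0.0334  0.0001  0.0308] y [0.1121 0.1132 0.1183 0.1234 0.1252] z [0.1231 0.1274 0.132 ] mean [-0.0005  0.1183  0.1276]
endstop 3 x [-0.0471  0.0173  0.0351] y [-0.046  -0.046  -0.0458 -0.0456 -0.0456] z [0.1201 0.1261 0.1272] mean [ 0.0014 -0.0458  0.1243]
handle 60 x [-0.0095  0.0004  0.0106] y [0.1664 0.1683 0.1766 0.1844 0.1873] z [0.1864 0.1957 0.2001] mean [1.000e-04 1.763e-01 1.953e-01]
blocktop 918 x [-0.0442  0.0002  0.0453] y [-0.0543 -0.0468 -0.0016  0.0356  0.0442] z [0.1239 0.128  0.132 ] mean [-0.0004 -0.0043  0.128 ]
platform 6317 x [-0.1225 -0.0185  0.1237] y [-0.1033 -0.0806  0.0668  0.1809  0.2074] z [0.0861 0.0905 0.0942] mean [-0.0038  0.0572  0.0903]
bigtop 8498 x [-0.1221 -0.008   0.1231] y [-0.1023 -0.0733  0.0531  0.1766  0.2067] z [0.0864 0.0916 0.1301] mean [-0.0034  0.0526  0.0981]
```

```bash
cat >> h.py <<'E'
def go(p,yaw):
    o=bot.get_obs(); w,x,y,z=o['tool_rot']; R0=R.from_quat([x,y,z,w])
    a=np.radians(yaw); X=np.array([np.cos(a),np.sin(a),0]); Z=np.array([0,0,-1.]); Rt=R.from_matrix(np.stack([X,np.cross(Z,X),Z],1))
    d=R0.inv().apply(np.array(p)-o['eef_pos'])/.4; r=np.degrees((R0.inv()*Rt).as_rotvec())/360
    print('shift',d.round(4).tolist(),'turn',r.round(4).tolist())
def sh(qx,qy,z):
    a=np.radians(7.18); c,s=np.cos(a),np.sin(a); return [0.5468+c*qx-s*qy,0.0403+s*qx+c*qy,z]
E
python3 - <<'E'
from h import *
go([0.5010,-0.1972,0.20],76); go([0.5010,-0.1972,0.11],76); go([0.5010,-0.1972,0.048],76)
E
```

```text
shift [1.0095, -0.7957, 0.0772] turn [-0.0003, -0.0001, -0.1558]
shift [1.0095, -0.7953, 0.3022] turn [-0.0003, -0.0001, -0.1558]
shift [1.0095, -0.795, 0.4572] turn [-0.0003, -0.0001, -0.1558]
```

Request:
play_rows --motion '[[[0.5,-0.4,-0.02],[0,0,-0.08]],[[0.5,-0.4,-0.02],[0,0,-0.08]],[[0.5,-0.4,-0.02],[0,0,-0.08]],[[1,-0.795,0],[0,0,-0.156]],[[1,-0.795,0],[0,0,-0.156]],[[1,-0.795,0],[0,0,-0.156]],[[1,-0.795,0.03],[0,0,-0.156]],[[1,-0.795,0.05],[0,0,-0.156]]]' --fingers 66 --grip_force 30

```text
t: 0.9
eef_pos: [0.4395, -0.2923, 0.2244]
tool_rot: [-0.0, 0.787, 0.617, 0.0]
contact_force: [0.8, -0.5, 0.5]
gripper_width: 0.774
```

Run:
```python
from h import *
st()
go([0.5010,-0.1972,0.11],76); go([0.5010,-0.1972,0.048],76)
```

```text
{'t': 0.9, 'eef_pos': [0.4395, -0.2923, 0.2244], 'tool_rot': [-0.0005, 0.7869, 0.6171, 0.0003], 'contact_force': [0.7636, -0.4997, 0.4517], 'torque': [-0.0224, -0.028, -0.0373], 'gripper_width': 0.7737, 'q': [0.7543, 0.2652, -0.337, 1.8944, 0.1022, 0.9992, 0.132]}
shift [0.2674, 0.0926, 0.2861] turn [-0.0001, -0.0002, 0.0006]
shift [0.2672, 0.0927, 0.4411] turn [-0.0001, -0.0002, 0.0006]
```

Request:
play_rows --motion '[[[0.267,0.0925,0.1],[0,0,0]],[[0.267,0.0925,0.15],[0,0,0]],[[0.267,0.0925,0.2],[0,0,0]],[[0.267,0.0925,0.25],[0,0,0]],[[0.267,0.0925,0.25],[0,0,0]],[[0.267,0.0925,0.25],[0,0,0]]]'

```text
t: 1.5
eef_pos: [0.5006, -0.1978, 0.1246]
tool_rot: [-0.001, 0.787, 0.617, -0.0]
contact_force: [0.7, -0.0, 0.4]
gripper_width: 0.775
```

Run:
```python
from h import *
st()
go([0.5010,-0.1972,0.048],76)
for n in ['scene','top']:
    i,P=cam(n); save(i,n+'1.png',(120,100,290,260) if n=='scene' else (250,150,400,280),4.5)
```

```text
{'t': 1.5, 'eef_pos': [0.5006, -0.1978, 0.1246], 'tool_rot': [-0.0008, 0.7871, 0.6168, -0.0001], 'contact_force': [0.7026, -0.027, 0.4062], 'torque': [-0.03, -0.022, -0.0007], 'gripper_width': 0.7748, 'q': [0.5547, 0.4118, -0.3636, 1.9591, 0.1974, 0.806, -0.16]}
shift [0.0016, 0.0008, 0.1914] turn [-0.0002, -0.0001, 0.0005]
```

View pics/scene1.png

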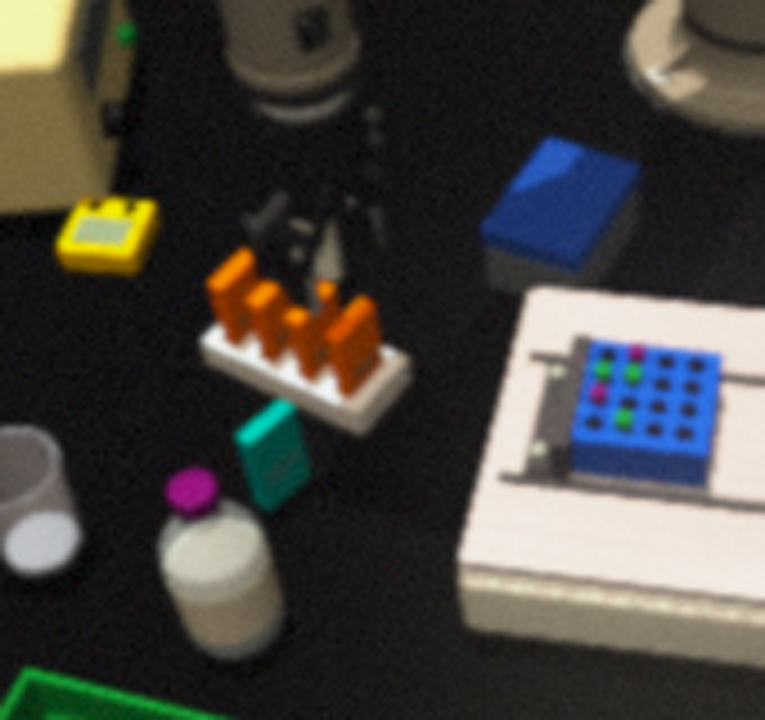

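View pics/top1.png

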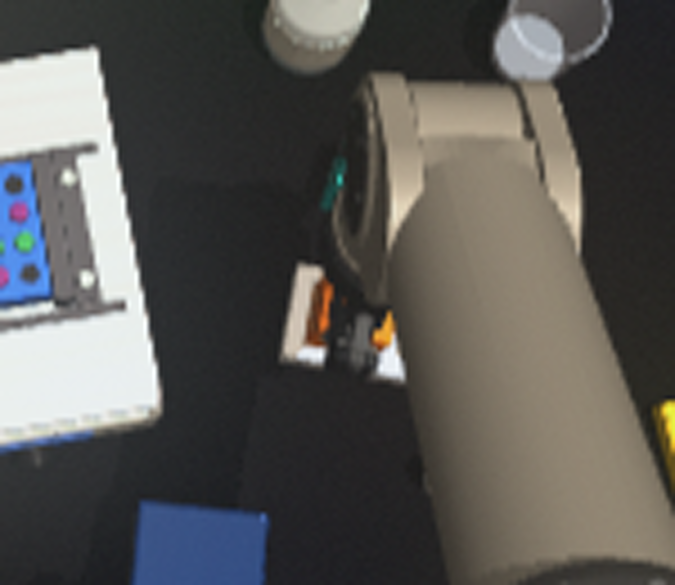

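Run:
```python
from h import *
c=bot.read_camera('scene'); T=np.linalg.inv(c['pose']); f=192/np.tan(np.radians(c['fovy'])/2)
print(c['pose'][:3,3])
o=bot.get_obs(); w,x,y,z=o['tool_rot'];R0=R.from_quat([x,y,z,w]).as_matrix()
img=c['pixels'].copy()
import sys
def pr(p):
    q=T[:3,:3]@p+T[:3,3]; return (q[0]*f/q[2]+c['cx'],q[1]*f/q[2]+c['cy'])
for l in [(0,.033,-.008),(0,-.033,-.008),(0,0,0)]:
    p=o['eef_pos']+R0@np.array(l); u=pr(p); print(l,p.round(3),np.round(u,1),((np.array(u)-[120,100])*4.5).round())
for p in [(.501,-.1972,.088),(.4927,-.2319,.088),(.4836,-.2675,.088),(.4751,-.3019,.088)]:
    u=pr(np.array(p)); print(((np.array(u)-[120,100])*4.5).round())
```

```text
[1.2132749  0.21242738 0.92648354]
(0, 0.033, -0.008) [ 0.533 -0.206  0.134] [188.4 166.9] [308. 301.]
(0, -0.033, -0.008) [ 0.469 -0.191  0.134] [200.6 154.1] [363. 243.]
(0, 0, 0) [ 0.501 -0.199  0.126] [195.  162.1] [337. 280.]
[346. 316.]
[307. 299.]
[267. 282.]
[230. 265.]
```

The projected fingertips at (308,301) and (363,243), and the plate tops at (346,316) and (307,299), match the scene crop. The gripper is above plate 1, so I descend and grip.

Request:
play_rows --motion '[[[0.0016,0.0008,0.06],[0,0,0]],[[0.0016,0.0008,0.12],[0,0,0]],[[0.0016,0.0008,0.17],[0,0,0]],[[0.0016,0.0008,0.1915],[0,0,0]],[[0.0016,0.0008,0.1915],[0,0,0]],[[0.0016,0.0008,0.1915],[0,0,0]]]'

```text
t: 2.25
eef_pos: [0.5029, -0.1985, 0.0504]
tool_rot: [0.001, 0.788, 0.616, 0.001]
contact_force: [-0.5, -0.0, -0.5]
gripper_width: 0.781
```

Request:
play_rows --motion '[[[0,0,0],[0,0,0]],[[0,0,0],[0,0,0]],[[0,0,0],[0,0,0]],[[0,0,0],[0,0,0]],[[0,0,0],[0,0,0]],[[0,0,0],[0,0,0]]]' --fingers 36 --grip_force 30

```text
t: 2.85
eef_pos: [0.5015, -0.1985, 0.0514]
tool_rot: [0.001, 0.788, 0.616, 0.0]
contact_force: [-5.9, 1.6, 8.1]
gripper_width: 0.519
```

Run:
```python
from h import *
o=st(); p=o['eef_pos']
go([p[0],p[1],.14],76); go(sh(0,.056,.21),97.2);go(sh(0,.056,.14),97.2)
```

```text
{'t': 2.85, 'eef_pos': [0.5015, -0.1985, 0.0514], 'tool_rot': [0.0008, 0.7877, 0.6161, 0.0002], 'contact_force': [-5.8511, 1.6402, 8.1496], 'torque': [0.3792, 1.3144, -0.0002], 'gripper_width': 0.5187, 'q': [0.5188, 0.5211, -0.3247, 2.0011, 0.2641, 0.6577, -0.2192]}
shift [-0.0002, 0.0003, -0.2216] turn [0.0002, 0.0001, 0.0002]
shift [0.7369, -0.0839, -0.3973] turn [0.0002, 0.0002, -0.0587]
shift [0.7371, -0.0842, -0.2223] turn [0.0002, 0.0002, -0.0587]
```

Request:
play_rows --motion '[[[0,0,-0.06],[0,0,0]],[[0,0,-0.15],[0,0,0]],[[0,0,-0.25],[0,0,0]],[[0,0,-0.35],[0,0,0]],[[0,0,-0.4],[0,0,0]],[[0,0,-0.4],[0,0,0]]]'

```text
t: 3.45
eef_pos: [0.5037, -0.1989, 0.2157]
tool_rot: [0.004, 0.788, 0.616, 0.002]
contact_force: [0.1, -0.1, -1.6]
gripper_width: 0.519
```

Run:
```python
from h import *
o=st(); go(sh(0,.056,.215),97.2);go(sh(0,.056,.14),97.2)
i,P=cam('scene'); save(i,'scene2.png',(120,60,290,220),4)
```

```text
{'t': 3.45, 'eef_pos': [0.5037, -0.1989, 0.2157], 'tool_rot': [0.0043, 0.7877, 0.616, 0.0022], 'contact_force': [0.0523, -0.0934, -1.6171], 'torque': [0.0725, 0.0351, 0.0106], 'gripper_width': 0.5195, 'q': [0.5854, 0.2978, -0.3916, 1.8782, 0.1376, 0.982, -0.1097]}
shift [0.7369, -0.0899, -0.0005] turn [0.0014, 0.0006, -0.0587]
shift [0.7373, -0.0917, 0.187] turn [0.0014, 0.0006, -0.0587]
```

View pics/scene2.png

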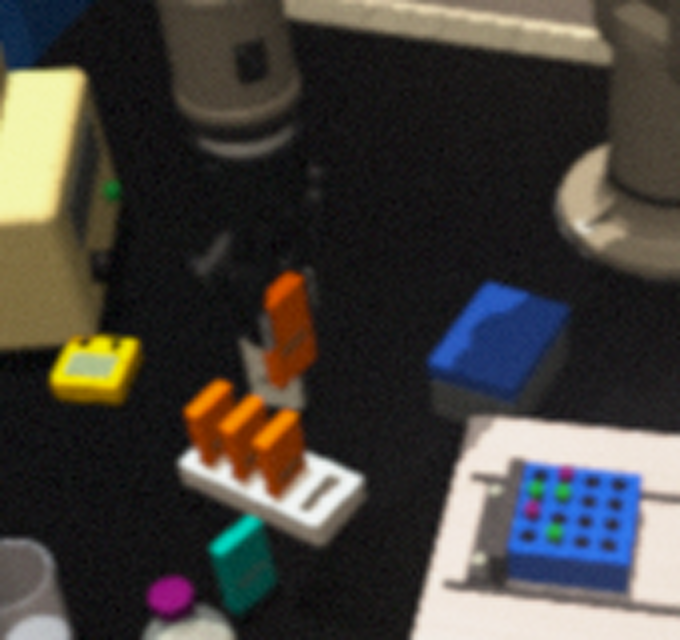

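The plate at (290,330) is held upright and its slot at (320,492) is empty. I carry it over the gap.

Request:
play_rows --motion '[[[0.1,-0.012,-0.02],[0,0,-0.015]],[[0.2,-0.025,-0.02],[0,0,-0.03]],[[0.3,-0.04,-0.02],[0,0,-0.045]],[[0.42,-0.055,-0.02],[0,0,-0.0587]],[[0.53,-0.07,-0.01],[0.001,0,-0.0587]],[[0.64,-0.08,0],[0.001,0,-0.0587]],[[0.737,-0.09,0],[0.0014,0.0006,-0.0587]],[[0.737,-0.09,0],[0.0014,0.0006,-0.0587]]]'

```text
t: 4.3
eef_pos: [0.5374, 0.103, 0.2117]
tool_rot: [-0.004, 0.658, 0.753, 0.0]
contact_force: [-0.3, -0.2, -0.3]
gripper_width: 0.522
```

Run:
```python
from h import *
o=st(); go(sh(0,.056,.15),97.2);go(sh(0,.056,.134),97.2)
```

```text
{'t': 4.3, 'eef_pos': [0.5374, 0.103, 0.2117], 'tool_rot': [-0.0036, 0.658, 0.753, 0.0004], 'contact_force': [-0.2807, -0.1526, -0.2834], 'torque': [0.0218, -0.0616, -0.004], 'gripper_width': 0.5224, 'q': [0.1793, 0.3494, -0.5899, 1.8497, 0.2187, 1.0115, -0.3656]}
shift [-0.0195, 0.0042, 0.1541] turn [-0.0007, -0.0009, 0.0014]
shift [-0.0197, 0.0044, 0.1941] turn [-0.0007, -0.0009, 0.0014]
```

Request:
play_rows --motion '[[[-0.0195,0.0042,0.04],[-0.0007,-0.0009,0.0014]],[[-0.0195,0.0042,0.08],[-0.0007,-0.0009,0.0014]],[[-0.0195,0.0042,0.08],[-0.0007,-0.0009,0.0014]],[[-0.0195,0.0042,0.08],[-0.0007,-0.0009,0.0014]]]'

```text
t: 4.7
eef_pos: [0.5393, 0.0951, 0.179]
tool_rot: [-0.001, 0.661, 0.75, -0.001]
contact_force: [0.0, 0.6, -0.3]
gripper_width: 0.526
```

Run:
```python
from h import *
o=st(); go(sh(0,.056,.15),97.2);go(sh(0,.056,.134),97.2)
i,P=cam('scene'); save(i,'scene3.png',(210,130,350,260),5)
i,P=cam('top'); save(i,'top3.png',(165,140,305,265),5)
```

```text
{'t': 4.7, 'eef_pos': [0.5393, 0.0951, 0.179], 'tool_rot': [-0.0006, 0.6615, 0.75, -0.0006], 'contact_force': [0.0474, 0.6336, -0.2531], 'torque': [0.0663, -0.0192, -0.0301], 'gripper_width': 0.526, 'q': [0.1717, 0.3856, -0.5712, 1.8828, 0.2528, 0.9468, -0.3903]}
shift [0.0018, 0.0015, 0.0725] turn [-0.0003, -0.0, -0.0001]
shift [0.0018, 0.0016, 0.1125] turn [-0.0003, -0.0, -0.0001]
```

View pics/scene3.png

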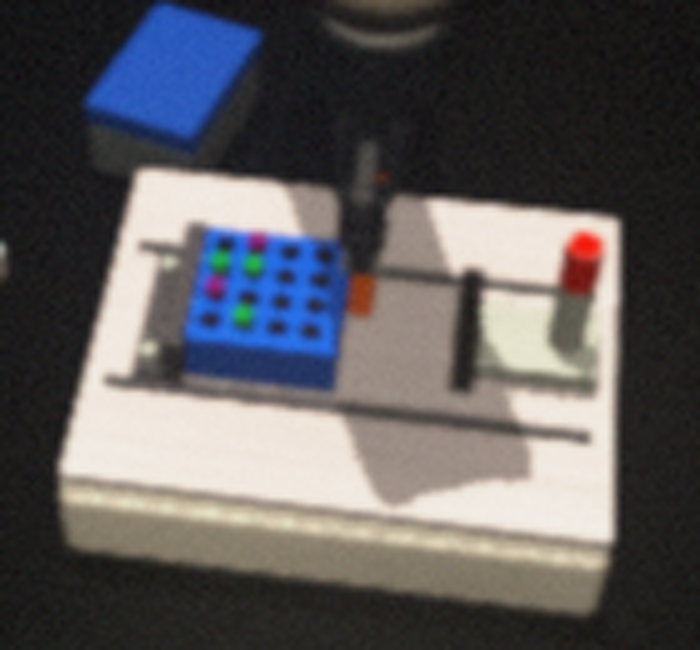

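View pics/top3.png

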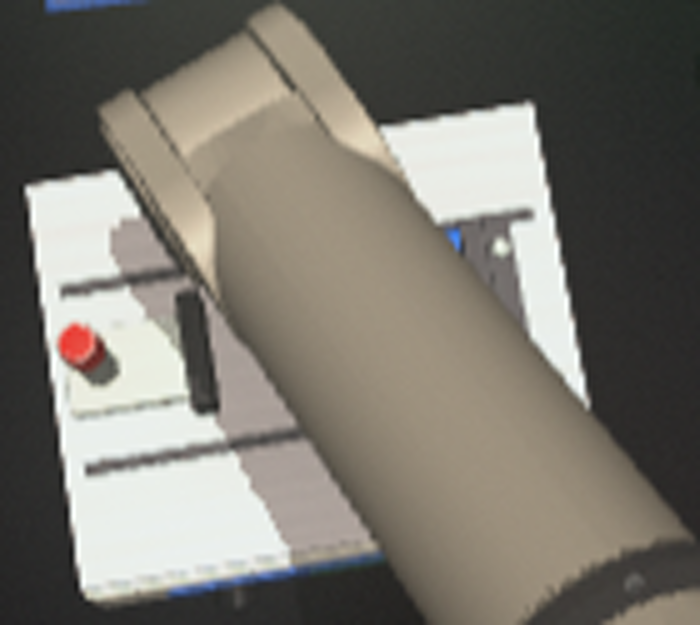

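The plate (orange, scene crop (360,295)) hangs just past the block edge. I check its offset by depth before going in.

```bash
cat >> h.py <<'E'
a_=np.radians(7.18); RZ=np.array([[np.cos(a_),-np.sin(a_)],[np.sin(a_),np.cos(a_)]])
def meas(box=(210,130,350,260)):
    i,P=cam('scene'); hsv=cv2.cvtColor(i,cv2.COLOR_RGB2HSV)
    q=P.copy(); q[...,:2]=(P[...,:2]-[0.5468,0.0403])@RZ
    reg=np.zeros(hsv.shape[:2],bool); reg[box[1]:box[3],box[0]:box[2]]=1
    m=reg&(hsv[...,0]<15)&(hsv[...,1]>150)&(q[...,1]>.03)&(q[...,1]<.13)
    n,l,s,c=cv2.connectedComponentsWithStats(m.astype(np.uint8))
    for k in range(1,n):
        if s[k,4]>6:
            p=q[l==k]; print(s[k,4],c[k].round(1),'min',np.nanpercentile(p,3,0).round(4),'max',np.nanpercentile(p,97,0).round(4),'mean',np.nanmean(p,0).round(4))
    mb=reg&(hsv[...,0]>105)&(hsv[...,0]<125)&(hsv[...,1]>150)&(abs(q[...,1])<.06)&(q[...,2]>.1); p=q[mb]; print('block',np.nanpercentile(p[:,1],[1,50,99]).round(4),np.nanpercentile(p[:,0],[1,99]).round(4))
    return i,q
E
python3 -c "
from h import *
meas()"
```

```text
29 [282.1 188.5] min [0.0192 0.052  0.1419] max [0.0239 0.0625 0.1723] mean [0.0223 0.0574 0.1575]
block [-0.0423  0.0057  0.0436] [-0.0388  0.0468]
```

Request:
play_rows --motion '[[[0.0018,0.0015,0.03],[-0.0003,0,0]],[[0.0018,0.0015,0.06],[-0.0003,0,0]],[[0.0018,0.0015,0.09],[-0.0003,0,0]],[[0.0018,0.0015,0.105],[-0.0003,0,0]],[[0.0018,0.0015,0.11],[-0.0003,0,0]],[[0.0018,0.0015,0.111],[-0.0003,0,0]],[[0.0018,0.0015,0.111],[-0.0003,0,0]]]'

```text
t: 5.55
eef_pos: [0.5411, 0.0965, 0.1361]
tool_rot: [0.001, 0.661, 0.75, 0.001]
contact_force: [0.3, -0.0, -0.6]
gripper_width: 0.518
```

Run:
```python
from h import *
o=st(); go(sh(0,.056,.1335),97.2)
meas()
```

```text
{'t': 5.55, 'eef_pos': [0.5411, 0.0965, 0.1361], 'tool_rot': [0.0011, 0.6614, 0.75, 0.0014], 'contact_force': [0.2561, -0.0106, -0.5995], 'torque': [-0.0123, 0.014, -0.0398], 'gripper_width': 0.5183, 'q': [0.1478, 0.4404, -0.5502, 1.9185, 0.2992, 0.86, -0.4312]}
shift [-0.0013, -0.0035, 0.0065] turn [0.0006, -0.0001, -0.0001]
28 [281.5 198.5] min [0.0223 0.0533 0.0964] max [0.0257 0.063  0.1311] mean [0.024  0.0581 0.1138]
block [-0.0426  0.0046  0.0437] [-0.0382  0.0475]
```

Request:
play_rows --motion '[[[-0.001,-0.0035,0.003],[0.0006,0,0]],[[-0.001,-0.0035,0.006],[0.0006,0,0]],[[-0.001,-0.0035,0.008],[0.0006,0,0]],[[-0.001,-0.0035,0.008],[0.0006,0,0]]]'

```text
t: 6.0
eef_pos: [0.54, 0.0959, 0.1334]
tool_rot: [0.0, 0.661, 0.75, 0.0]
contact_force: [-1.0, -0.1, 3.9]
gripper_width: 0.524
```

Request:
play_rows --motion '[[[0,0,0],[0,0,0]],[[0,0,0],[0,0,0]],[[0,0,0],[0,0,0]],[[0,0,0],[0,0,0]]]' --fingers 60

```text
t: 6.4
eef_pos: [0.54, 0.0959, 0.1334]
tool_rot: [0.0, 0.662, 0.75, 0.0]
contact_force: [0.8, -0.1, -0.7]
gripper_width: 0.703
```

Request:
play_rows --motion '[[[0,0,-0.02],[0,0,0]],[[0,0,-0.06],[0,0,0]],[[0,0,-0.12],[0,0,0]],[[0,0,-0.2],[0,0,0]],[[0,0,-0.24],[0,0,0]],[[0,0,-0.24],[0,0,0]]]'

```text
t: 7.0
eef_pos: [0.5416, 0.0966, 0.2325]
tool_rot: [0.002, 0.661, 0.75, 0.002]
contact_force: [-0.7, 0.5, -0.1]
gripper_width: 0.701
```

Run:
```python
from h import *
o=st(); i,q=meas(); save(i,'scene4.png',(210,130,350,260),5)
go([0.4927,-0.2319,0.24],76);go([0.4927,-0.2319,0.125],76)
```

```text
{'t': 7.0, 'eef_pos': [0.5416, 0.0966, 0.2325], 'tool_rot': [0.0018, 0.6615, 0.7499, 0.0023], 'contact_force': [-0.7079, 0.4671, -0.0748], 'torque': [0.0168, 0.031, 0.0588], 'gripper_width': 0.7013, 'q': [0.1923, 0.3258, -0.5906, 1.8278, 0.209, 1.0441, -0.3536]}
115 [282.4 187.7] min [-0.02    0.0522  0.0962] max [0.0238 0.063  0.172 ] mean [0.0112 0.0577 0.1478]
block [-0.0421  0.0061  0.0447] [-0.0396  0.0467]
shift [-0.7988, -0.221, -0.0241] turn [0.0005, -0.0001, 0.0588]
shift [-0.7988, -0.2219, 0.2634] turn [0.0005, -0.0001, 0.0588]
```

View pics/scene4.png

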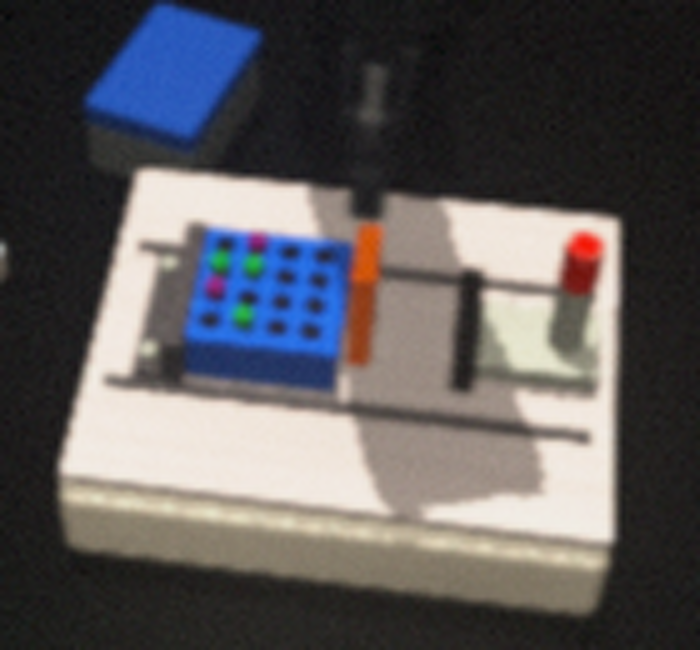

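Plate 1 stands upright beside the block (crop (362,295)). Next is plate 2.

Request:
play_rows --motion '[[[-0.12,-0.035,-0.025],[0,0,0.015]],[[-0.24,-0.07,-0.025],[0,0,0.03]],[[-0.36,-0.1,-0.025],[0,0,0.045]],[[-0.48,-0.135,-0.025],[0,0,0.0588]],[[-0.6,-0.17,-0.025],[0,0,0.0588]],[[-0.7,-0.195,0],[0,0,0.0588]],[[-0.78,-0.216,0.05],[0,0,0.0588]],[[-0.8,-0.2215,0.1],[0,0,0.0588]]]' --fingers 66

```text
t: 7.85
eef_pos: [0.4906, -0.2373, 0.1886]
tool_rot: [0.001, 0.79, 0.613, 0.0]
contact_force: [0.5, 0.3, -0.7]
gripper_width: 0.773
```

Run:
```python
from h import *
o=st(); 
go([0.4927,-0.2319,0.12],76);go([0.4927,-0.2319,0.05],76)
```

```text
{'t': 7.85, 'eef_pos': [0.4906, -0.2373, 0.1886], 'tool_rot': [0.0008, 0.7901, 0.613, 0.0001], 'contact_force': [0.5332, 0.3224, -0.6669], 'torque': [0.007, -0.0007, -0.0258], 'gripper_width': 0.773, 'q': [0.6296, 0.3353, -0.3587, 1.8933, 0.1448, 0.9366, -0.0478]}
shift [0.0146, 0.0014, 0.1714] turn [0.0002, 0.0001, -0.0011]
shift [0.0147, 0.0012, 0.3464] turn [0.0002, 0.0001, -0.0011]
```

Request:
play_rows --motion '[[[0.0146,0.0014,0.06],[0,0,-0.001]],[[0.0146,0.0014,0.12],[0,0,-0.001]],[[0.0146,0.0014,0.16],[0,0,-0.001]],[[0.0146,0.0014,0.17],[0,0,-0.001]],[[0.0146,0.0014,0.17],[0,0,-0.001]]]'

```text
t: 8.35
eef_pos: [0.4918, -0.2315, 0.1194]
tool_rot: [-0.0, 0.788, 0.616, -0.001]
contact_force: [-0.5, -0.2, -0.2]
gripper_width: 0.771
```

Run:
```python
from h import *
o=st(); go([0.4927,-0.2319,0.049],76)
```

```text
{'t': 8.35, 'eef_pos': [0.4918, -0.2315, 0.1194], 'tool_rot': [-0.0004, 0.788, 0.6156, -0.0005], 'contact_force': [-0.5327, -0.2272, -0.1711], 'torque': [0.0058, -0.0001, 0.0052], 'gripper_width': 0.7708, 'q': [0.6012, 0.4242, -0.3439, 1.9516, 0.1954, 0.7989, -0.0961]}
shift [-0.0004, 0.0026, 0.1761] turn [-0.0002, 0.0, -0.0]
```

Request:
play_rows --motion '[[[-0.0004,0.001,0.06],[0,0,0]],[[-0.0004,0.001,0.12],[0,0,0]],[[-0.0004,0.001,0.16],[0,0,0]],[[-0.0004,0.001,0.174],[0,0,0]],[[-0.0004,0.001,0.174],[0,0,0]],[[-0.0004,0.001,0.174],[0,0,0]]]'

```text
t: 8.95
eef_pos: [0.4929, -0.232, 0.0509]
tool_rot: [0.0, 0.788, 0.616, -0.0]
contact_force: [0.1, -0.8, 0.4]
gripper_width: 0.77
```

Request:
play_rows --motion '[[[0,0,0],[0,0,0]],[[0,0,0],[0,0,0]],[[0,0,0],[0,0,0]],[[0,0,0],[0,0,0]],[[0,0,0],[0,0,0]],[[0,0,0],[0,0,0]]]' --fingers 36

```text
t: 9.55
eef_pos: [0.4933, -0.2323, 0.0521]
tool_rot: [0.001, 0.788, 0.616, 0.0]
contact_force: [-2.4, 1.0, 6.0]
gripper_width: 0.521
```

Request:
play_rows --motion '[[[0,0,-0.06],[0,0,0]],[[0,0,-0.15],[0,0,0]],[[0,0,-0.25],[0,0,0]],[[0,0,-0.35],[0,0,0]],[[0,0,-0.42],[0,0,0]],[[0,0,-0.42],[0,0,0]],[[0,0,-0.42],[0,0,0]]]'

```text
t: 10.25
eef_pos: [0.4932, -0.2322, 0.2209]
tool_rot: [0.002, 0.788, 0.615, 0.0]
contact_force: [0.2, -0.4, -1.8]
gripper_width: 0.523
```

Run:
```python
from h import *
o=st(); go(sh(0,.0765,.225),97.2);go(sh(0,.0765,.185),97.2)
i,P=cam('scene'); save(i,'scene5.png',(120,60,290,220),4)
```

```text
{'t': 10.25, 'eef_pos': [0.4932, -0.2322, 0.2209], 'tool_rot': [0.0018, 0.7881, 0.6155, 0.0003], 'contact_force': [0.1636, -0.4117, -1.837], 'torque': [0.0052, -0.0126, 0.0066], 'gripper_width': 0.5227, 'q': [0.6338, 0.2991, -0.3734, 1.8612, 0.1299, 1.0013, -0.0391]}
shift [0.8716, -0.1042, -0.012] turn [0.0005, 0.0004, -0.059]
shift [0.8718, -0.1046, 0.088] turn [0.0005, 0.0004, -0.059]
```

View pics/scene5.png

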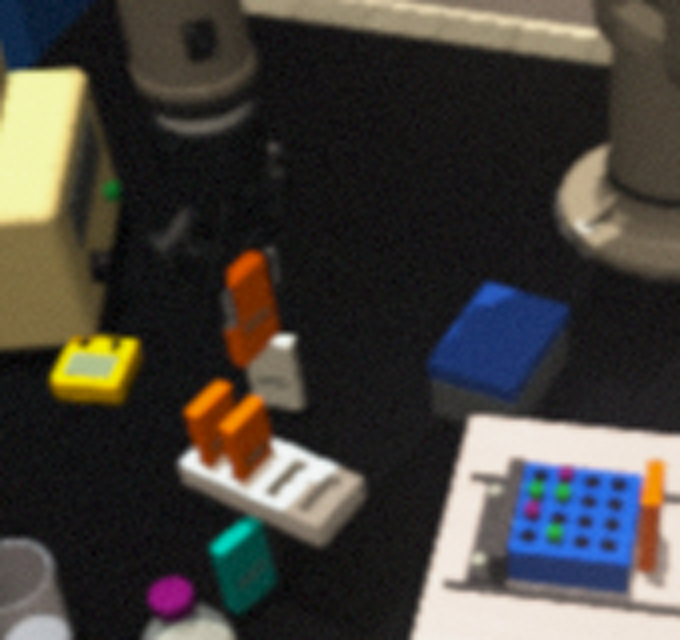

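Plate 2 is held (250,310). I carry it higher, at about 0.25 m, to clear plate 1.

Request:
play_rows --motion '[[[0.1,-0.012,-0.06],[0,0,-0.015]],[[0.22,-0.025,-0.09],[0,0,-0.03]],[[0.34,-0.04,-0.09],[0,0,-0.045]],[[0.46,-0.055,-0.09],[0,0,-0.059]],[[0.58,-0.07,-0.09],[0,0,-0.059]],[[0.7,-0.084,-0.09],[0,0,-0.059]],[[0.8,-0.096,-0.09],[0,0,-0.059]],[[0.87,-0.104,-0.09],[0.0005,0,-0.059]]]'

```text
t: 11.1
eef_pos: [0.5352, 0.1192, 0.2538]
tool_rot: [-0.002, 0.66, 0.751, -0.002]
contact_force: [0.8, 0.3, -1.0]
gripper_width: 0.525
```

Run:
```python
from h import *
o=st(); go(sh(0,.0765,.225),97.2);go(sh(0,.0765,.185),97.2)
```

```text
{'t': 11.1, 'eef_pos': [0.5352, 0.1192, 0.2538], 'tool_rot': [-0.0018, 0.6599, 0.7514, -0.0019], 'contact_force': [0.8339, 0.2626, -1.0298], 'torque': [-0.0207, 0.0021, -0.0226], 'gripper_width': 0.5252, 'q': [0.1725, 0.3114, -0.6164, 1.7981, 0.1982, 1.0997, -0.3831]}
shift [-0.0081, 0.0044, 0.072] turn [-0.0008, -0.0, 0.0006]
shift [-0.0081, 0.005, 0.172] turn [-0.0008, -0.0, 0.0006]
```

Request:
play_rows --motion '[[[-0.008,0.0046,0.03],[-0.0008,0,0.0006]],[[-0.008,0.0046,0.06],[-0.0008,0,0.0006]],[[-0.008,0.0046,0.07],[-0.0008,0,0.0006]],[[-0.008,0.0046,0.07],[-0.0008,0,0.0006]]]'

```text
t: 11.5
eef_pos: [0.5365, 0.1144, 0.2242]
tool_rot: [-0.001, 0.662, 0.749, -0.001]
contact_force: [0.2, -0.1, -1.3]
gripper_width: 0.522
```

Run:
```python
from h import *
o=st(); go(sh(0,.0765,.16),97.2);go(sh(0,.0765,.1341),97.2)
i,q=meas(); save(i,'scene6.png',(210,110,350,240),5)
```

```text
{'t': 11.5, 'eef_pos': [0.5365, 0.1144, 0.2242], 'tool_rot': [-0.0009, 0.6621, 0.7495, -0.0015], 'contact_force': [0.1643, -0.0636, -1.3008], 'torque': [0.002, 0.0069, 0.0183], 'gripper_width': 0.5217, 'q': [0.1683, 0.3402, -0.6054, 1.833, 0.2217, 1.0397, -0.4004]}
shift [0.0044, 0.003, 0.1604] turn [-0.0005, 0.0001, -0.0003]
shift [0.0045, 0.0032, 0.2251] turn [-0.0005, 0.0001, -0.0003]
155 [284.3 185.2] min [-0.0614  0.0523  0.0909] max [0.0239 0.079  0.2124] mean [0.0106 0.0623 0.159 ]
block [-0.0426  0.0064  0.0446] [-0.0384  0.0463]
```

View pics/scene6.png

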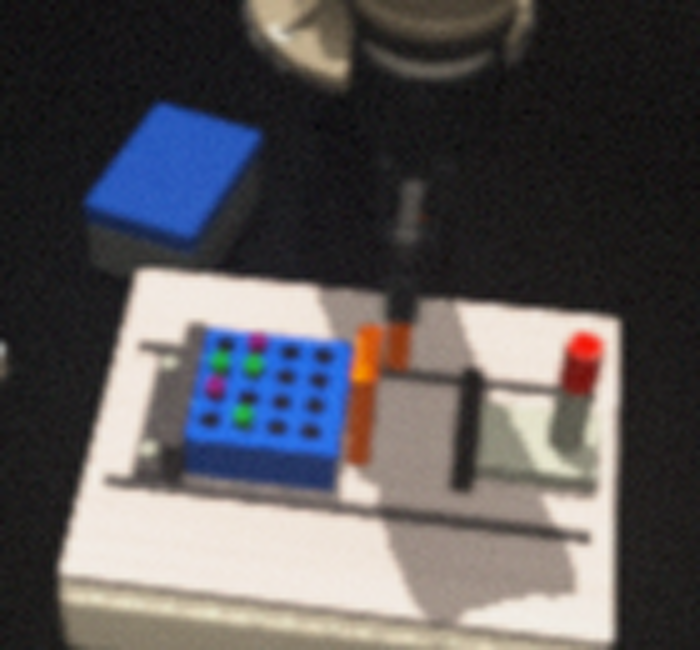

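Request:
play_rows --motion '[[[0.0044,0.003,0.03],[-0.0005,0,0]],[[0.0044,0.003,0.06],[-0.0005,0,0]],[[0.0044,0.003,0.1],[-0.0005,0,0]],[[0.0044,0.003,0.14],[-0.0005,0,0]],[[0.0044,0.003,0.18],[-0.0005,0,0]],[[0.0044,0.003,0.21],[-0.0005,0,0]],[[0.0044,0.003,0.217],[-0.0005,0,0]],[[0.0044,0.003,0.217],[-0.0005,0,0]]]'

```text
t: 12.35
eef_pos: [0.5376, 0.1165, 0.1378]
tool_rot: [0.0, 0.662, 0.75, 0.0]
contact_force: [-0.6, -0.0, 0.1]
gripper_width: 0.523
```

Run:
```python
from h import *
o=st(); go(sh(0,.0765,.1341),97.2)
```

```text
{'t': 12.35, 'eef_pos': [0.5376, 0.1165, 0.1378], 'tool_rot': [0.0003, 0.662, 0.7495, 0.0001], 'contact_force': [-0.6421, -0.0252, 0.0792], 'torque': [0.0674, 0.007, 0.0381], 'gripper_width': 0.523, 'q': [0.1252, 0.4441, -0.5695, 1.913, 0.3082, 0.871, -0.4773]}
shift [-0.0008, -0.001, 0.0092] turn [0.0001, 0.0001, -0.0003]
```

Request:
play_rows --motion '[[[-0.001,-0.001,0.004],[0,0,0]],[[-0.001,-0.001,0.008],[0,0,0]],[[-0.001,-0.001,0.0105],[0,0,0]],[[-0.001,-0.001,0.0105],[0,0,0]]]'

```text
t: 12.75
eef_pos: [0.5376, 0.1161, 0.1342]
tool_rot: [0.001, 0.662, 0.749, 0.0]
contact_force: [-1.7, -0.1, 4.3]
gripper_width: 0.522
```

Request:
play_rows --motion '[[[0,0,0],[0,0,0]],[[0,0,0],[0,0,0]],[[0,0,0],[0,0,0]],[[0,0,0],[0,0,0]]]' --fingers 60

```text
t: 13.15
eef_pos: [0.5376, 0.1161, 0.1342]
tool_rot: [0.001, 0.662, 0.749, 0.0]
contact_force: [-0.3, 0.0, 0.1]
gripper_width: 0.704
```

Request:
play_rows --motion '[[[0,0,-0.02],[0,0,0]],[[0,0,-0.06],[0,0,0]],[[0,0,-0.12],[0,0,0]],[[0,0,-0.2],[0,0,0]],[[0,0,-0.25],[0,0,0]],[[0,0,-0.25],[0,0,0]]]'

```text
t: 13.75
eef_pos: [0.5393, 0.1171, 0.2379]
tool_rot: [0.003, 0.662, 0.749, 0.003]
contact_force: [-0.2, 0.4, -0.5]
gripper_width: 0.703
```

Run:
```python
from h import *
o=st(); i,q=meas(); save(i,'scene7.png',(210,130,350,260),5)
go([0.4836,-0.2675,0.24],76);go([0.4836,-0.2675,0.12],76)
```

```text
{'t': 13.75, 'eef_pos': [0.5393, 0.1171, 0.2379], 'tool_rot': [0.0025, 0.662, 0.7495, 0.0028], 'contact_force': [-0.2049, 0.4325, -0.4727], 'torque': [0.0088, -0.027, 0.0005], 'gripper_width': 0.7029, 'q': [0.1716, 0.3259, -0.6119, 1.8181, 0.2154, 1.0563, -0.3973]}
208 [286.  188.8] min [-0.0194  0.0527  0.0957] max [0.0241 0.0817 0.1723] mean [0.0121 0.0683 0.1457]
block [-0.0423  0.0058  0.0445] [-0.0386  0.0465]
shift [-0.9359, -0.2541, -0.0108] turn [0.0008, -0.0001, 0.0586]
shift [-0.9358, -0.2555, 0.2892] turn [0.0008, -0.0001, 0.0586]
```

View pics/scene7.png

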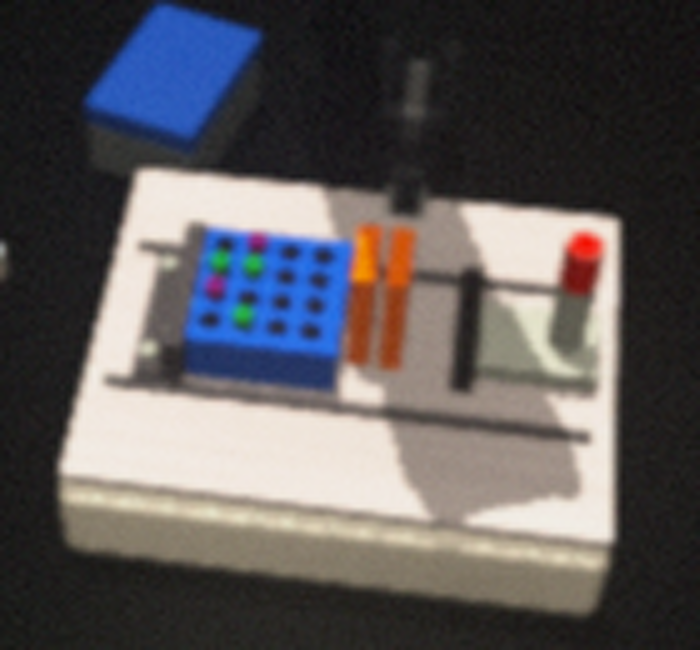

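Two plates stand upright (360,295) and (397,300). The gap of about 66 mm minus 28 mm leaves 38 mm, more than the 30 mm travel, so I need a third.

Request:
play_rows --motion '[[[-0.12,-0.035,-0.025],[0,0,0.015]],[[-0.24,-0.07,-0.025],[0,0,0.03]],[[-0.36,-0.1,-0.025],[0,0,0.045]],[[-0.48,-0.135,-0.025],[0,0,0.0586]],[[-0.6,-0.165,-0.02],[0,0,0.0586]],[[-0.72,-0.197,0],[0,0,0.0586]],[[-0.83,-0.227,0.03],[0,0,0.0586]],[[-0.92,-0.252,0.08],[0,0,0.0586]]]' --fingers 66

```text
t: 14.6
eef_pos: [0.4829, -0.2643, 0.2032]
tool_rot: [0.002, 0.789, 0.615, 0.002]
contact_force: [0.2, -0.3, -0.9]
gripper_width: 0.776
```

Run:
```python
from h import *
o=st(); go([0.4836,-0.2675,0.12],76)
```

```text
{'t': 14.6, 'eef_pos': [0.4829, -0.2643, 0.2032], 'tool_rot': [0.0019, 0.7888, 0.6147, 0.0017], 'contact_force': [0.1753, -0.2899, -0.905], 'torque': [0.0384, -0.0671, 0.0399], 'gripper_width': 0.7755, 'q': [0.68, 0.3249, -0.3565, 1.8694, 0.1349, 0.9656, 0.0174]}
shift [-0.0074, 0.0027, 0.208] turn [0.0008, -0.0, -0.0004]
```

Request:
play_rows --motion '[[[-0.0074,0.0027,0.06],[0.0008,0,0]],[[-0.0074,0.0027,0.12],[0.0008,0,0]],[[-0.0074,0.0027,0.18],[0.0008,0,0]],[[-0.0074,0.0027,0.205],[0.0008,0,0]],[[-0.0074,0.0027,0.205],[0.0008,0,0]]]'

```text
t: 15.1
eef_pos: [0.4822, -0.2668, 0.1193]
tool_rot: [-0.002, 0.789, 0.615, -0.001]
contact_force: [0.3, -0.8, 0.3]
gripper_width: 0.773
```

Run:
```python
from h import *
o=st(); go([0.4836,-0.2675,0.05],76)
```

```text
{'t': 15.1, 'eef_pos': [0.4822, -0.2668, 0.1193], 'tool_rot': [-0.0019, 0.7887, 0.6148, -0.0007], 'contact_force': [0.2674, -0.768, 0.262], 'torque': [0.0351, -0.065, -0.0541], 'gripper_width': 0.7728, 'q': [0.6588, 0.4351, -0.334, 1.9326, 0.1911, 0.8084, -0.026]}
shift [-0.0012, 0.0045, 0.1734] turn [-0.0006, -0.0002, -0.0003]
```

Request:
play_rows --motion '[[[-0.001,0.003,0.06],[-0.0006,0,0]],[[-0.001,0.003,0.12],[-0.0006,0,0]],[[-0.001,0.003,0.16],[-0.0006,0,0]],[[-0.001,0.003,0.174],[-0.0006,0,0]],[[-0.001,0.003,0.174],[-0.0006,0,0]],[[-0.001,0.003,0.174],[-0.0006,0,0]]]'

```text
t: 15.7
eef_pos: [0.4839, -0.2675, 0.0509]
tool_rot: [0.0, 0.789, 0.615, 0.001]
contact_force: [0.2, 0.4, 0.2]
gripper_width: 0.773
```

Request:
play_rows --motion '[[[0,0,0],[0,0,0]],[[0,0,0],[0,0,0]],[[0,0,0],[0,0,0]],[[0,0,0],[0,0,0]],[[0,0,0],[0,0,0]],[[0,0,0],[0,0,0]]]' --fingers 36

```text
t: 16.3
eef_pos: [0.4843, -0.2679, 0.0522]
tool_rot: [0.001, 0.789, 0.615, 0.001]
contact_force: [-3.4, 0.0, 5.3]
gripper_width: 0.522
```

Request:
play_rows --motion '[[[0,0,-0.06],[0,0,0]],[[0,0,-0.15],[0,0,0]],[[0,0,-0.25],[0,0,0]],[[0,0,-0.35],[0,0,0]],[[0,0,-0.42],[0,0,0]],[[0,0,-0.42],[0,0,0]],[[0,0,-0.42],[0,0,0]]]'

```text
t: 17.0
eef_pos: [0.4839, -0.268, 0.2211]
tool_rot: [0.002, 0.789, 0.615, 0.001]
contact_force: [-0.0, 0.1, -1.9]
gripper_width: 0.522
```

Run:
```python
from h import *
o=st(); go(sh(0,.097,.225),97.2)
i,P=cam('scene'); save(i,'scene8.png',(100,60,270,220),4)
```

```text
{'t': 17.0, 'eef_pos': [0.4839, -0.268, 0.2211], 'tool_rot': [0.0019, 0.7887, 0.6147, 0.0012], 'contact_force': [-0.044, 0.0647, -1.9098], 'torque': [0.0471, 0.0564, 0.0472], 'gripper_width': 0.5222, 'q': [0.6904, 0.3106, -0.3624, 1.8442, 0.1287, 1.0051, 0.0284]}
shift [1.0116, -0.124, -0.0109] turn [0.0007, 0.0002, -0.0593]
```

View pics/scene8.png

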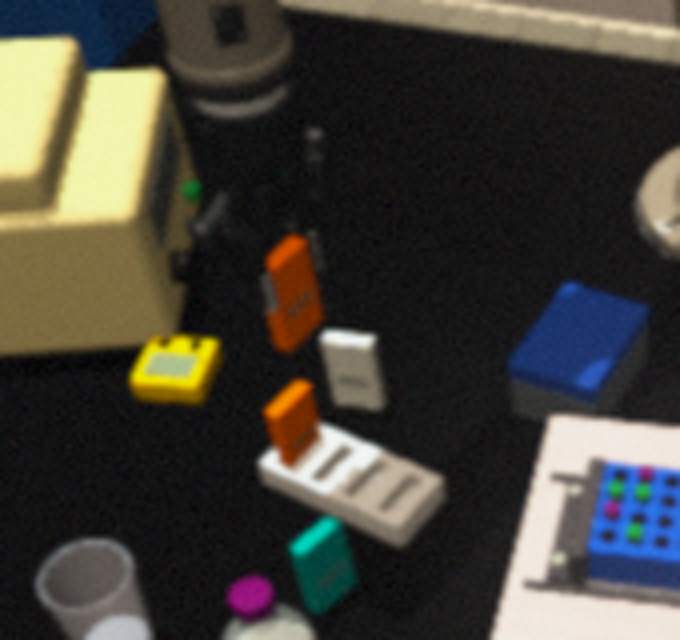

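Plate 3 is held (295,295) and plate 4 is still in its slot (292,420). I carry plate 3 over.

Request:
play_rows --motion '[[[0.1,-0.012,-0.06],[0,0,-0.015]],[[0.22,-0.027,-0.09],[0,0,-0.03]],[[0.34,-0.042,-0.09],[0,0,-0.045]],[[0.46,-0.057,-0.09],[0,0,-0.0593]],[[0.58,-0.071,-0.09],[0,0,-0.0593]],[[0.7,-0.086,-0.09],[0,0,-0.0593]],[[0.82,-0.1,-0.09],[0,0,-0.0593]],[[0.92,-0.113,-0.09],[0.0007,0,-0.0593]]]'

```text
t: 17.85
eef_pos: [0.5281, 0.1029, 0.2544]
tool_rot: [-0.002, 0.661, 0.751, -0.002]
contact_force: [0.6, 0.3, -0.2]
gripper_width: 0.524
```

Run:
```python
from h import *
o=st(); go(sh(0,.097,.225),97.2)
```

```text
{'t': 17.85, 'eef_pos': [0.5281, 0.1029, 0.2544], 'tool_rot': [-0.0018, 0.6605, 0.7508, -0.0016], 'contact_force': [0.6133, 0.277, -0.213], 'torque': [-0.0083, -0.0434, -0.0058], 'gripper_width': 0.5244, 'q': [0.2121, 0.2937, -0.6259, 1.8199, 0.19, 1.0932, -0.3543]}
shift [0.0814, 0.0273, 0.0734] turn [-0.0008, -0.0001, 0.0003]
```

Request:
play_rows --motion '[[[0.03,0.012,0],[-0.0008,0,0]],[[0.06,0.022,0.01],[-0.0008,0,0]],[[0.0814,0.0273,0.04],[-0.0008,0,0]],[[0.0814,0.0273,0.07],[-0.0008,0,0]],[[0.0814,0.0273,0.073],[-0.0008,0,0]],[[0.0814,0.0273,0.073],[-0.0008,0,0]]]'

```text
t: 18.45
eef_pos: [0.5343, 0.1349, 0.2241]
tool_rot: [-0.001, 0.661, 0.75, -0.001]
contact_force: [0.5, 0.0, -0.4]
gripper_width: 0.525
```

Run:
```python
from h import *
o=st(); go(sh(0,.097,.1378),97.2)
i,q=meas(); save(i,'scene9.png',(210,110,350,240),5)
```

```text
{'t': 18.45, 'eef_pos': [0.5343, 0.1349, 0.2241], 'tool_rot': [-0.0005, 0.6613, 0.7502, -0.0007], 'contact_force': [0.5025, 0.024, -0.4002], 'torque': [-0.0347, -0.02, -0.0122], 'gripper_width': 0.5252, 'q': [0.1457, 0.3475, -0.6251, 1.8277, 0.2324, 1.0419, -0.4439]}
shift [0.004, 0.0019, 0.2158] turn [-0.0003, 0.0, 0.0]
36 [296.8 179.8] min [0.0188 0.0913 0.1817] max [0.0243 0.1011 0.2163] mean [0.0217 0.096  0.2004]
183 [286.2 190.2] min [-0.0495  0.0533  0.0935] max [0.0243 0.0819 0.1713] mean [0.0129 0.0693 0.1409]
block [-0.0424  0.0068  0.0447] [-0.0393  0.0467]
```

View pics/scene9.png

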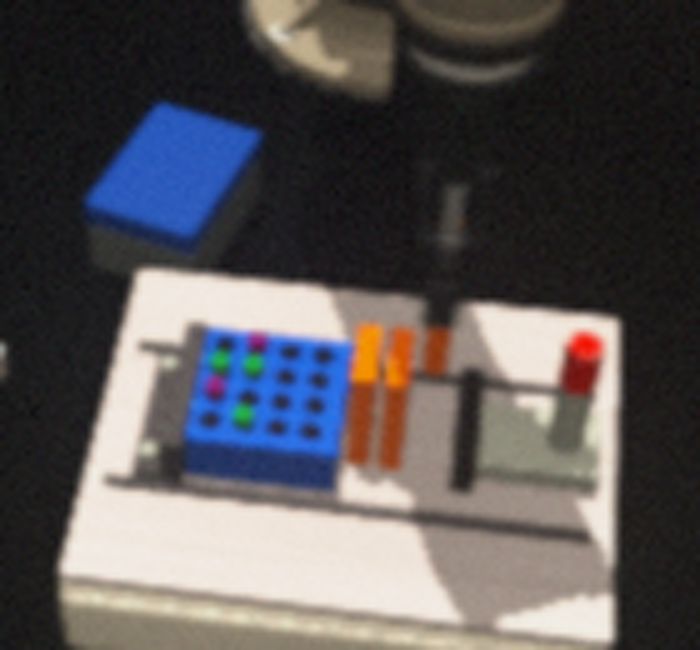

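Plate 3 (437,350) hangs between plate 2 and the clamp face (467,430) with room on both sides, so I descend.

Request:
play_rows --motion '[[[0.003,0.0019,0.03],[0,0,0]],[[0.003,0.0019,0.06],[0,0,0]],[[0.003,0.0019,0.1],[0,0,0]],[[0.003,0.0019,0.14],[0,0,0]],[[0.003,0.0019,0.18],[0,0,0]],[[0.003,0.0019,0.21],[0,0,0]],[[0.003,0.0019,0.2165],[0,0,0]],[[0.003,0.0019,0.2165],[0,0,0]]]'

```text
t: 19.3
eef_pos: [0.535, 0.1365, 0.1378]
tool_rot: [-0.0, 0.661, 0.75, -0.0]
contact_force: [0.3, -0.7, -0.1]
gripper_width: 0.52
```

Run:
```python
from h import *
o=st(); go(sh(0,.097,.1341),97.2)
```

```text
{'t': 19.3, 'eef_pos': [0.535, 0.1365, 0.1378], 'tool_rot': [-0.0005, 0.6612, 0.7502, -0.0005], 'contact_force': [0.3478, -0.7258, -0.0576], 'torque': [0.0075, -0.0244, 0.0286], 'gripper_width': 0.5197, 'q': [0.1021, 0.452, -0.5874, 1.906, 0.3192, 0.8783, -0.5197]}
shift [0.0002, -0.0008, 0.0092] turn [-0.0002, -0.0, 0.0001]
```

Request:
play_rows --motion '[[[0,-0.0008,0.004],[0,0,0]],[[0,-0.0008,0.008],[0,0,0]],[[0,-0.0008,0.0105],[0,0,0]],[[0,-0.0008,0.0105],[0,0,0]]]'

```text
t: 19.7
eef_pos: [0.535, 0.1366, 0.1344]
tool_rot: [-0.0, 0.661, 0.75, -0.0]
contact_force: [-2.3, -0.4, 4.8]
gripper_width: 0.519
```

Request:
play_rows --motion '[[[0,0,0],[0,0,0]],[[0,0,0],[0,0,0]],[[0,0,0],[0,0,0]],[[0,0,0],[0,0,0]]]' --fingers 60

```text
t: 20.1
eef_pos: [0.535, 0.1366, 0.1343]
tool_rot: [-0.0, 0.661, 0.75, -0.0]
contact_force: [0.2, 0.8, -0.7]
gripper_width: 0.703
```

Request:
play_rows --motion '[[[0,0,-0.02],[0,0,0]],[[0,0,-0.06],[0,0,0]],[[0,0,-0.12],[0,0,0]],[[0,0,-0.2],[0,0,0]],[[0,0,-0.3],[0,0,0]],[[0,0,-0.3],[0,0,0]]]'

```text
t: 20.7
eef_pos: [0.5379, 0.1383, 0.2604]
tool_rot: [0.003, 0.661, 0.75, 0.004]
contact_force: [-0.5, 0.4, 0.7]
gripper_width: 0.705
```

Run:
```python
from h import *
o=st(); i,q=meas(); save(i,'scene10.png',(210,130,350,260),5)
hsv=cv2.cvtColor(i,cv2.COLOR_RGB2HSV)
m=(q[...,2]>.165)&(q[...,2]<.2)&(q[...,1]>.14)&(q[...,1]<.21)&(abs(q[...,0])<.03)&(hsv[...,1]>120)
print('handle',m.sum(),np.nanpercentile(q[m],[3,50,97],axis=0).round(4))
go(sh(0,.215,.26),97.2);go(sh(0,.215,.168),97.2)
```

```text
{'t': 20.7, 'eef_pos': [0.5379, 0.1383, 0.2604], 'tool_rot': [0.0025, 0.6611, 0.7503, 0.004], 'contact_force': [-0.4872, 0.3671, 0.6708], 'torque': [0.026, 0.0431, 0.0296], 'gripper_width': 0.7045, 'q': [0.1562, 0.313, -0.6378, 1.7842, 0.2088, 1.1024, -0.4254]}
161 [286. 191.] min [-0.051   0.0532  0.0941] max [0.0243 0.082  0.1712] mean [0.0131 0.069  0.1373]
114 [296.2 189.2] min [-0.0369  0.0921  0.0962] max [0.0237 0.1046 0.172 ] mean [0.0106 0.0979 0.1473]
block [-0.0424  0.0056  0.0446] [-0.0386  0.0467]
handle 73 [[-0.0034  0.1699  0.1665]
 [ 0.0092  0.1771  0.1889]
 [ 0.0124  0.1858  0.199 ]]
shift [0.2932, -0.0051, -0.0056] turn [0.0009, -0.0001, 0.0]
shift [0.2931, -0.0064, 0.2244] turn [0.0009, -0.0001, 0.0]
```

View pics/scene10.png

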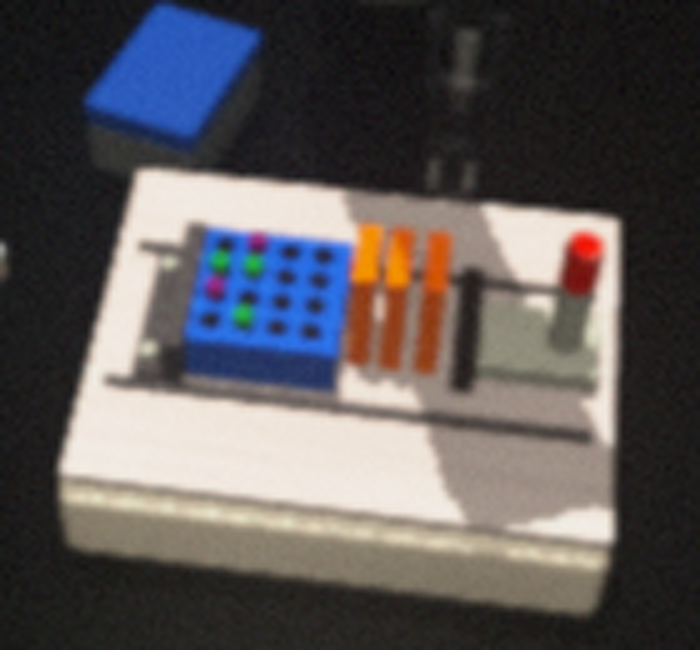

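All three plates stand upright (362, 395, 433). I shut the fingers and go behind the red handle (580,265).

Request:
play_rows --motion '[[[0.1,-0.002,-0.006],[0.0009,0,0]],[[0.2,-0.004,-0.006],[0.0009,0,0]],[[0.29,-0.005,-0.006],[0.0009,0,0]],[[0.293,-0.005,-0.006],[0.0009,0,0]],[[0.293,-0.0055,0.02],[0.0009,0,0]],[[0.293,-0.006,0.06],[0.0009,0,0]],[[0.293,-0.006,0.1],[0.0009,0,0]],[[0.293,-0.006,0.1],[0.0009,0,0]]]' --fingers 0 --grip_force 40

```text
t: 21.55
eef_pos: [0.5187, 0.2508, 0.2143]
tool_rot: [-0.001, 0.662, 0.75, -0.003]
contact_force: [-0.2, -0.7, -1.0]
gripper_width: -0.003
```

Run:
```python
from h import *
o=st(); go(sh(0,.217,.168),97.2)
i,P=cam('scene'); save(i,'scene11.png',(240,90,380,220),5)
i,P=cam('top'); save(i,'top11.png',(130,140,270,265),5)
```

```text
{'t': 21.55, 'eef_pos': [0.5187, 0.2508, 0.2143], 'tool_rot': [-0.001, 0.6619, 0.7496, -0.0026], 'contact_force': [-0.1875, -0.7186, -1.011], 'torque': [-0.0443, 0.0025, -0.0114], 'gripper_width': -0.0027, 'q': [-0.0493, 0.4104, -0.654, 1.7764, 0.2815, 1.0557, -0.6807]}
shift [0.0117, 0.0045, 0.1158] turn [-0.0008, 0.0003, -0.0002]
```

View pics/scene11.png

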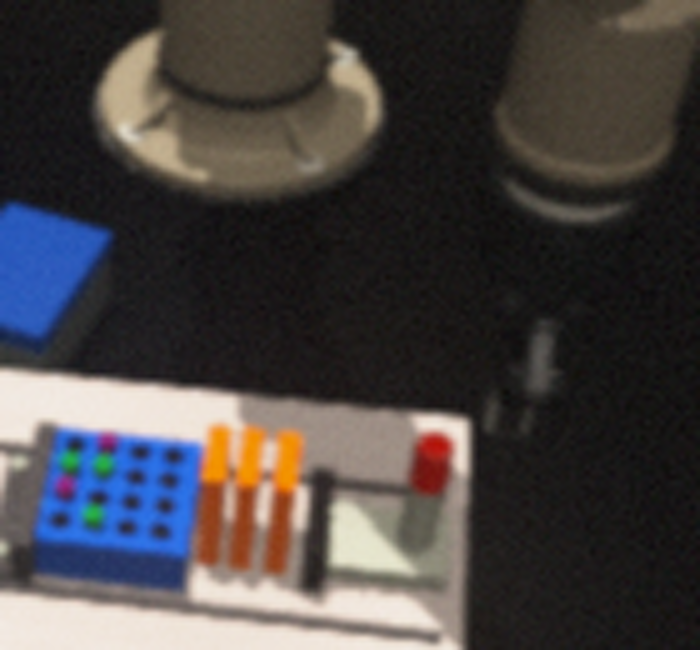

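The gripper (510,410) is behind the handle (432,463). I lower it.

Request:
play_rows --motion '[[[0.012,0.0045,0.02],[-0.0008,0,0]],[[0.012,0.0045,0.05],[-0.0008,0,0]],[[0.012,0.0045,0.08],[-0.0008,0,0]],[[0.012,0.0045,0.105],[-0.0008,0,0]],[[0.012,0.0045,0.116],[-0.0008,0,0]],[[0.012,0.0045,0.116],[-0.0008,0,0]],[[0.012,0.0045,0.116],[-0.0008,0,0]]]'

```text
t: 22.35
eef_pos: [0.5211, 0.2576, 0.1708]
tool_rot: [0.001, 0.662, 0.75, 0.002]
contact_force: [0.2, 0.2, -0.5]
gripper_width: -0.001
```

Run:
```python
from h import *
o=st(); go(sh(0,.200,.168),97.2);go(sh(0,.182,.168),97.2); print((o['eef_pos'][:2]-np.array([0.5468,0.0403]))@RZ)
print(o['contact_force'][:2]@RZ)
```

```text
{'t': 22.35, 'eef_pos': [0.5211, 0.2576, 0.1708], 'tool_rot': [0.0012, 0.6616, 0.7498, 0.0016], 'contact_force': [0.1908, 0.1891, -0.4503], 'torque': [0.0028, -0.0662, 0.0068], 'gripper_width': -0.0009, 'q': [-0.078, 0.4616, -0.6351, 1.8133, 0.3285, 0.9696, -0.7259]}
shift [-0.0471, -0.0041, 0.007] turn [0.0006, -0.0, -0.0001]
shift [-0.0921, -0.0041, 0.0069] turn [0.0006, -0.0, -0.0001]
[0.00164807 0.21885162]
[0.21297486 0.16377095]
```

Request:
play_rows --motion '[[[-0.015,-0.004,0.004],[0.0006,0,0]],[[-0.03,-0.004,0.007],[0.0006,0,0]],[[-0.04,-0.004,0.007],[0.0006,0,0]],[[-0.046,-0.004,0.007],[0.0006,0,0]],[[-0.052,-0.004,0.007],[0.0006,0,0]],[[-0.058,-0.004,0.007],[0.0006,0,0]],[[-0.058,-0.004,0.007],[0.0006,0,0]]]'

```text
t: 23.05
eef_pos: [0.5225, 0.2343, 0.1681]
tool_rot: [0.0, 0.662, 0.75, 0.0]
contact_force: [0.5, 0.5, -0.2]
gripper_width: -0.002
```

```bash
cat >> h.py <<'E'
def f():
    o=bot.get_obs(); print('t',o['t'],'q',((o['eef_pos'][:2]-np.array([0.5468,0.0403]))@RZ).round(4),o['eef_pos'][2],'F',(o['contact_force'][:2]@RZ).round(2),o['contact_force'][2].round(2))
E
python3 -c "
from h import *
f();go(sh(0,.185,.168),97.2)"
```

```text
t 23.05 q [1.000e-04 1.955e-01] 0.16806855911526528 F [0.55 0.4 ] -0.15
shift [-0.0263, -0.0003, 0.0002] turn [0.0001, -0.0, -0.0001]
```

Request:
play_rows --motion '[[[-0.005,0,0],[0,0,0]],[[-0.01,0,0],[0,0,0]],[[-0.015,0,0],[0,0,0]],[[-0.02,0,0],[0,0,0]],[[-0.025,0,0],[0,0,0]],[[-0.025,0,0],[0,0,0]]]'

```text
t: 23.65
eef_pos: [0.5237, 0.2241, 0.1681]
tool_rot: [0.0, 0.662, 0.75, 0.0]
contact_force: [-0.2, 2.0, 0.3]
gripper_width: -0.001
```

```bash
python3 -c "
from h import *
f();i,q=meas(); save(i,'scene12.png',(230,100,370,230),5)"
```

```text
t 23.65 q [1.000e-04 1.852e-01] 0.168123492144021 F [0.01 2.05] 0.28
173 [291.6 193.9] min [-0.026   0.0717  0.0934] max [0.0258 0.0989 0.1695] mean [0.0166 0.0863 0.1313]
63 [281.9 193.5] min [-0.0225  0.0526  0.0962] max [0.024  0.0626 0.1677] mean [0.0191 0.0578 0.1311]
block [-0.0425  0.0053  0.0447] [-0.039   0.0466]
```

View pics/scene12.png

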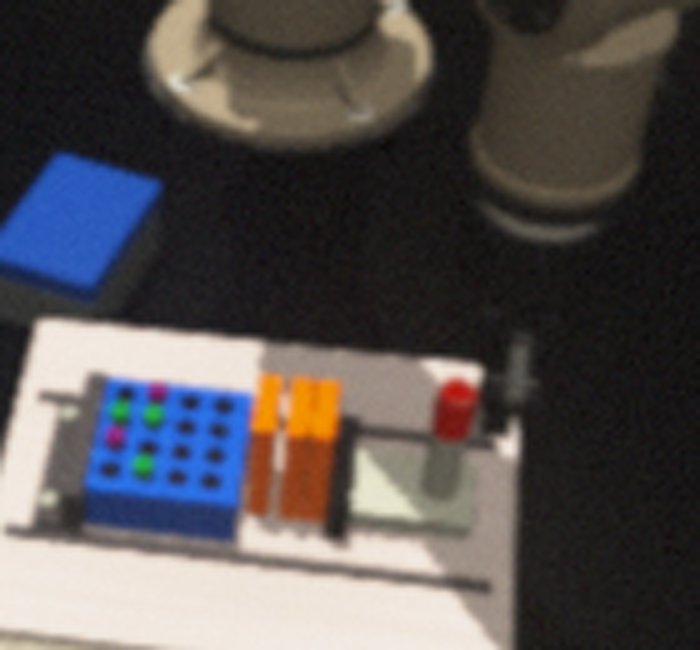

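The clamp (340,480) is moving, plates 2 and 3 have closed up and are upright, and the push reads 2 N. I continue.

Request:
play_rows --motion '[[[-0.004,0,0],[0,0,0]],[[-0.008,0,0],[0,0,0]],[[-0.012,0,0],[0,0,0]],[[-0.016,0,0],[0,0,0]],[[-0.02,0,0],[0,0,0]],[[-0.02,0,0],[0,0,0]]]'

```text
t: 24.3
eef_pos: [0.5247, 0.216, 0.1681]
tool_rot: [0.0, 0.662, 0.75, 0.0]
contact_force: [-0.4, 3.3, 0.4]
gripper_width: -0.001
```

```bash
python3 -c "
from h import *
f();go(sh(0,.175,.168),97.2);i,q=meas()"
```

```text
t 24.3 q [0.     0.1771] 0.16812462530878472 F [0.04 3.33] 0.39
shift [-0.0052, -0.0001, 0.0003] turn [0.0, 0.0, -0.0002]
235 [286.1 194.1] min [0.008  0.051  0.0972] max [0.0246 0.0896 0.1692] mean [0.0212 0.0705 0.1327]
block [-0.0426  0.0051  0.0446] [-0.0387  0.0465]
```

Request:
play_rows --motion '[[[-0.0025,0,0],[0,0,0]],[[-0.005,0,0],[0,0,0]],[[-0.005,0,0],[0,0,0]]]'

```text
t: 24.65
eef_pos: [0.525, 0.2142, 0.1681]
tool_rot: [0.0, 0.662, 0.75, 0.0]
contact_force: [-0.6, 4.4, -2.1]
gripper_width: 0.003
```

```bash
python3 -c "
from h import *
f()"
```

```text
t 24.65 q [1.000e-04 1.753e-01] 0.16814656593993138 F [-0.04  4.48] -2.14
```

Request:
play_rows --motion '[[[-0.0025,0,0],[0,0,0]],[[-0.0025,0,0],[0,0,0]],[[-0.0025,0,0],[0,0,0]]]'

```text
t: 24.95
eef_pos: [0.5249, 0.2139, 0.1682]
tool_rot: [-0.0, 0.662, 0.75, 0.001]
contact_force: [-0.4, 5.5, -1.6]
gripper_width: -0.003
```

```bash
python3 -c "
from h import *
f()"
```

```text
t 24.95 q [0.    0.175] 0.1681584771099475 F [0.3  5.47] -1.6
```

Request:
play_rows --motion '[[[-0.0025,0,0],[0,0,0]],[[-0.004,0,0],[0,0,0]],[[-0.004,0,0],[0,0,0]]]'

```text
t: 25.25
eef_pos: [0.525, 0.2139, 0.1682]
tool_rot: [-0.001, 0.661, 0.75, 0.002]
contact_force: [-0.7, 8.2, -2.0]
gripper_width: 0.0
```

```bash
python3 -c "
from h import *
f()"
```

```text
t 25.25 q [0.    0.175] 0.16822220184954703 F [0.29 8.23] -1.97
```

Request:
play_rows --motion '[[[-0.0045,0,0],[0,0,0]],[[-0.006,0,0],[0,0,0]],[[-0.0075,0,0],[0,0,0]],[[-0.0075,0,0],[0,0,0]],[[-0.0075,0,0],[0,0,0]]]'

```text
t: 25.75
eef_pos: [0.5249, 0.2139, 0.1683]
tool_rot: [-0.002, 0.66, 0.751, 0.003]
contact_force: [0.1, 11.3, -5.3]
gripper_width: 0.002
```

```bash
python3 -c "
from h import *
f();i,q=meas(); save(i,'scene13.png',(230,100,370,230),5);f()
i,P=cam('scene');save(i,'scene13f.png',None,1.5);f()"
```

```text
t 25.75 q [0.    0.175] 0.16828545758100882 F [ 1.51 11.19] -5.31
233 [285.9 194. ] min [-0.0128  0.051   0.0951] max [0.0245 0.088  0.1676] mean [0.0201 0.0696 0.1322]
block [-0.0426  0.0038  0.043 ] [-0.0389  0.0466]
t 25.8 q [0.    0.175] 0.16828439905337156 F [ 1.37 10.36] -4.36
t 25.85 q [0.    0.175] 0.16830010468829668 F [ 1.76 11.04] -5.13
```

View pics/scene13.png

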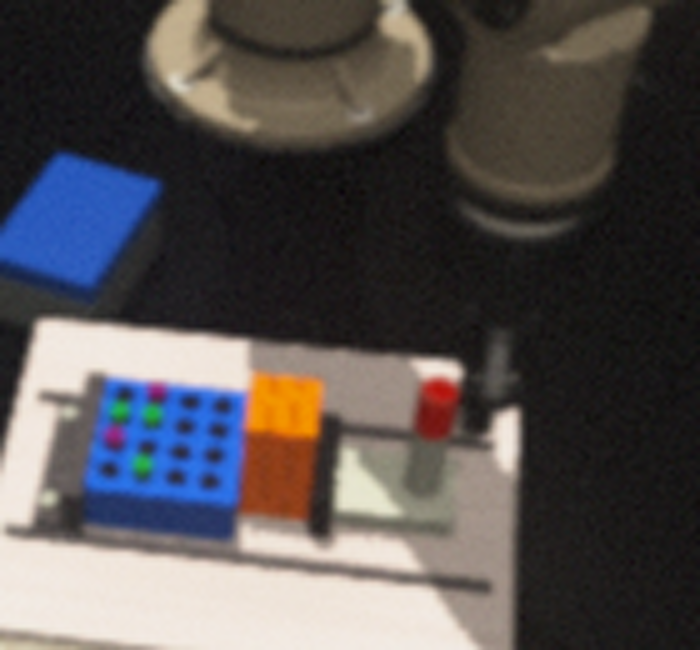

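View pics/scene13f.png

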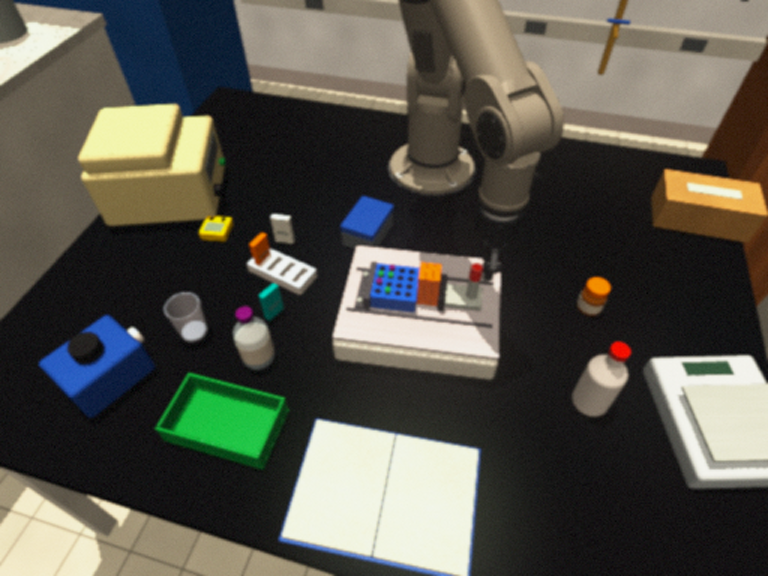

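Plates and block are packed together and upright (285,445), and everything else is in place. The push reads 11 N and I raise it to about 15 N.

Request:
play_rows --motion '[[[-0.0085,0,0],[0,0,0]],[[-0.0095,0,0],[0,0,0]],[[-0.0105,0,0],[0,0,0]],[[-0.0105,0,0],[0,0,0]],[[-0.0105,0,0],[0,0,0]],[[-0.0105,0,0],[0,0,0]]]'

```text
t: 26.45
eef_pos: [0.5249, 0.214, 0.1684]
tool_rot: [-0.004, 0.659, 0.752, 0.006]
contact_force: [0.8, 14.2, -5.7]
gripper_width: 0.003
```

```bash
python3 -c "
from h import *
f();i,q=meas(); save(i,'scene14.png',(230,100,370,230),5);f();print(bot.get_obs()['joint_vel'])"
```

```text
t 26.45 q [0.     0.1751] 0.16841530929431262 F [ 2.61 13.94] -5.66
231 [285.8 194. ] min [-0.0012  0.0508  0.0962] max [0.0248 0.0883 0.167 ] mean [0.0206 0.0695 0.1325]
block [-0.0427  0.0048  0.0432] [-0.0391  0.0467]
t 26.5 q [-0.     0.175] 0.1683981869350768 F [ 1.97 13.72] -5.66
[ 0.00100859 -0.00110758 -0.00068696 -0.00055011 -0.00076171  0.00078511
  0.00225594]
```

View pics/scene14.png

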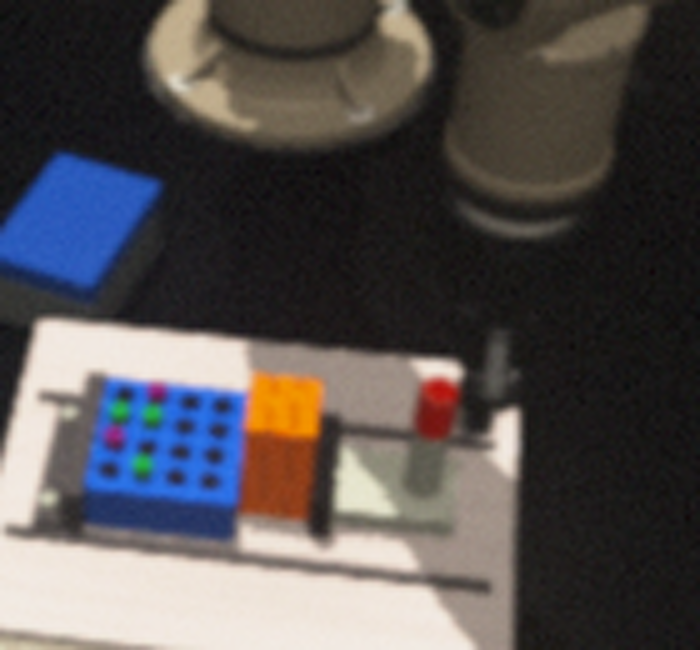

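The hold is steady at about 14 N with nothing moving, so I hand in.

```bash
python3 -c "
from h import *
bot.hand_in(); f()"
```

```text
the job is handed in; nothing more can be done
the job is handed in; nothing more can be done
```

I stood three orange plates in the gap between the block and the clamp. I then pushed the red handle with the shut fingers until plates and block were squeezed against the end stop, and handed in at about 26.5 s while still holding it. No verdict was reported.

- **Why three plates:** I measured the gap at about 66 mm, so two plates would have left about 38 mm, more than the clamp's 30 mm travel. I worked this out from the pictures and did not try the clamp on one or two plates first.
- **Push:** the last reading along the push was steady at about 14 N, with the arm essentially still. There was also a downward force of about 5.7 N on the tool and about 2 N sideways.
- **Clamp travel:** I estimate about 24 mm from the pictures, so the clamp gripped before the end of its travel. There was no direct reading of the joint or of the contact forces inside the stack.
- **Last pictures:** the three plates stand upright and flush between block and clamp. In the last full view, shortly before the final increase in push, the fourth plate was still in its slot. Both look-alikes and all the loose items were where they had been.

No check failed or disagreed.

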